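# Let down the locker flap with the hook pole

## Task

Open the over-bench thread locker: take the hook pole from its rest, hook it into the eye of the locker's flap and swing the flap down to its stop, letting it down gently on the hook and never letting it drop. Touch the locker and its flap with the pole only, then lay the pole back in its rest as it was, hook upward, leaving the other things on the bench where they are.

Things in the scene. Friction and masses are not known exactly. Their poses are not given: they have to be found in the camera images.
- pole_grip (a point): Centre of the hook pole's wooden handle, half-way up; grasp here. Handle 180 mm long, 18 wide, 24 high; pole 110 g, lying level in its rest. x points along the pole to the hook, z up. A 6 mm round steel shank goes on from the handle at its centre height (brass ferrule to 104 mm) and turns straight up at its end: the prong's axis is 171.5 mm ahead, its tip 23 mm above the shank's axis.
- pole_hook (a point): The corner of the pole's hook, where the eye's bar sits when hooked: 165 mm ahead of pole_grip and 6.5 mm above the shank's axis, between the shank below and the upright prong ahead. Axes as pole_grip.
- rest_seat (a point): Where pole_grip lies when the pole is in its rest, 57 mm over the bench. Fixed plywood rest: base 165 x 78 x 12 mm, two uprights 14 mm thick, 65 mm ahead of and behind this point, each with an open-topped notch 30 mm wide, its floor 45 mm over the bench, its cheeks (58 mm over both) up to 65 mm. x runs along the pole to the hook end, y across, z up.
- locker: Fixed plywood locker on dark legs at the back of the bench, 448 mm wide, 175 deep, 315 high; a grey flap closes its wider left bay, the right bay is open. Origin on the bench under the middle of the flap's hinge line; x into the locker (away from the robot), y along the hinge line to the left, z up.
- flap_hinge (a point): Middle of the flap's hinge line, 170 mm over the bench; axes as the locker. The flap is a grey panel 242 mm wide, 130 tall, 10 thick, about 220 g, hinged at its lower edge.
- flap_eye (a point): Middle of the bar of the pull eye on the flap: a metal staple with a 7 mm round bar parallel to the hinge, 100 mm up the panel from the hinge line and 28 mm out from its outer face. Behind the bar 24.5 mm is clear, between the legs 36 mm, so a prong goes up behind the bar from below. Axes turn with the flap: z up the panel, x through it into the locker.
- flap (a joint): Hinge angle of the flap, rad: 0 shut (leaning back 8 degrees), 0.14 upright, 1.71 level at its stop; it opens toward the robot. A friction stay (0.06 N m) holds it until about 20 degrees past upright; further down it falls by itself unless carried on the hook. When level, the eye hangs under the panel, its bar 28 mm lower than the hinge line, and the hook leaves it downward.
- snips: Thread snips lying loose on the bench (105 mm); a bystander, leave in place.
- tape_measure: Round tape measure on the bench (66 mm); a bystander, leave in place.
- bone_folder: Bone folder on the bench (152 mm); a bystander, leave in place.
- linen_tape: Roll of tape lying flat on the bench (66 mm); a bystander, leave in place.
- chalk: Tailor's chalk on the bench (45 mm); a bystander, leave in place.
- brush: Flat dusting brush on the bench (161 mm); a bystander, leave in place.

How it is judged:
By the outcome, as a careful person would: the job done as asked, in the order asked, and still so for the second after the job is handed in, with the robot touching nothing.
It also fails if it takes over 66 s, if anything falls off the work surface, if the arm or the gripper's body presses on something with over 40 N, if the wrist force passes 120 N, or if a joint passes its speed limit or range.

## Robot

A 6-joint arm with a two-finger parallel gripper is mounted at the origin on the work surface; the furniture and walls round the work are solid. World frame = base frame: x ahead of the robot, y to its left, z up, the work surface at z = 0. Lengths are in m, angles in rad, forces in N, time in s.
With the tool pointing down it reaches from about 0.375 to 0.9 m from the base axis. Payload 3.1 kg.
Tool frame: the origin (TCP) lies at the very end of the fingers, on their centre line; the grasp point (between the pads) lies 19 mm behind it; z points along the fingers, y is the direction in which the jaws open and shut (so a half turn about z gives the same grasp; the last joint's range is limited). The gripper opens to 87 mm and grips with 3 to 60 N. Pads are 19 mm wide; open, the fingers measure 117 mm over their backs; the gripper's body (75 mm by 190 mm) begins 51 mm behind the grasp point.
Start: joints at [-1.399, 0.527, 1.433, -0, 1.181, -0.178], TCP at [0.215, -0.587, 0.223] pointing down, gripper open.
Joint ranges: [-3.08, 3.08], [-0.75, 2.2], [0.22, 2.44], [-1.43, 4.57], [0, 2.65], [-2.85, 2.85]. Speed limits (rad/s): [2.79, 2.79, 3.14, 3.14, 3.14, 3.14].

## Interface

Orientations are given as a unit quaternion [x, y, z, w].
In Python, from rig import robot gives the robot as it stands. The module is installed in compiled form; this text tells all that it offers.
- The arm moves only by the tool send_rows, never from a script. Its argument "deltas" is a list of rows, each an object of numbers: "tx", "ty", "tz": the shift along the tool's x, y, z in cm; "rx", "ry", "rz": the turn, a rotation vector about the tool's x, y, z in rad. A call has 1 to 5 rows; each row is the pose to reach, as a shift and turn from the pose commanded when the call began, along the tool's axes at that moment; what a row does not reach only later rows make up. A row lasts 1/12 s, in which the tool goes at most 41.7 mm and 7.16 degrees, less where a joint would pass 70% of its speed; a pose out of reach is approached as far as the arm can. A call with a gripper value outside its range is refused whole. "claw" is the finger opening in cm, from 0 to 8.7, set as the call begins (left out, the last holds). The fingers move at their own pace and stop on an object; "squeeze" is the grip in N (left out, the last holds). Time passes only in rows, so rows that repeat a pose let the fingers close. It gives the time, the measured TCP pose, the force and the opening at its end, in the units of the state.
- robot.get_obs(): the state, without advancing time (a new reading comes with each control period).
- robot.camera(name): name is "side" or "top"; returns a dict with "color" (480x640x3 uint8, red, green, blue), "z_map" (480x640 float32, m along the optical axis (not along the pixel's ray), 0 where there is no reading), "intrinsics" (3x3 intrinsics, pixels), "distortion" ([k1, k2, p1, p2, k3] as OpenCV has them; the pictures are not rectified), "R" (3x3) and "t" (3): a world point X has camera coordinates R X + t. Camera axes: x right, y down, z forward; pixel columns grow to the right and rows downward; lengths in m; the calibration is good to about 2 mm. A picture is of the moment at which its call begins.
- robot.hand_in(): hands the job in, once; it reports no verdict.
Trained networks look in the newest picture that a camera, given by its name, has taken for a name from the list of things; names that differ only in an ending like _2 or _b are one class to them, and where a whole thing is asked for, a point or a joint stands for the part that bears it (a point fixed in the world has none). Each returns a list of dicts, best first, with "p" (0 to 1); they miss things now and then, are a little off and sometimes report something else, mostly with a low value. They report only what shows in the picture. A call takes as long as a camera call.
- robot.outline_of(label, camera): "pixels" (480x640 bool, what is visible of it) and "xy" ([column, row] in pixels, amid what is visible of it).
- robot.tip_of(label, camera): "xy" ([column, row] in pixels: a listed point, or the origin of a listed thing).
The state is a dict: "time": time; "q": joint angles; "joint_velocities": joint speeds; "joint_torque": joint torques, N m; "position": TCP position; "tool_rot": TCP orientation; "ft_force": force on the tool from outside, world axes, zero at the start; "moment": the same for the moment, N m; "grip_width": finger opening in m.
Only numpy, scipy, OpenCV 4.12 (cv2) and the standard library are available. Lean on these libraries where they do the work, as an engineer would, in place of code of your own. Each camera call takes 0.05 s, during which the arm holds its last target.

## Working session

There is one attempt and no reset: what is moved stays moved. The work goes in short steps, Python scripts to look and compute and a tool call to move; the robot and the scene stay as the last step left them, time stands still between calls to the robot, and variables do not carry over. Pictures are saved under pics/ and viewed, and the job is handed in when it is done.

Besides the shell and the picture viewer there is one more tool, called after "Emit:" by a JSON object that holds its "name" and its "arguments". send_rows: Moves the arm, as the interface text tells. Its arguments: {"type":"object","properties":{"deltas":{"type":"array","items":{"type":"object","properties":{"tx":{"type":"number"},"ty":{"type":"number"},"tz":{"type":"number"},"rx":{"type":"number"},"ry":{"type":"number"},"rz":{"type":"number"}}}},"claw":{"type":"number"},"squeeze":{"type":"number"}},"required":["deltas"]}

```bash
mkdir -p pics; cat > h.py <<'E'
import numpy as np, cv2
from rig import robot
from scipy.spatial.transform import Rotation as Rn
def snap(c,fn=None):
    d=robot.camera(c)
    if fn: cv2.imwrite('pics/'+fn,d['color'][:,:,::-1])
    return d
def ray(d,px):
    K=np.array(d['intrinsics']);D=np.array(d['distortion'])
    u=cv2.undistortPoints(np.array([[px]],float),K,D)[0,0]
    R=np.array(d['R']);t=np.array(d['t'])
    return -R.T@t, R.T@np.array([u[0],u[1],1.])
def at_z(d,px,z):
    c,v=ray(d,px); return c+v*(z-c[2])/v[2]
def depth_pt(d,px,r=1):
    x,y=int(round(px[0])),int(round(px[1]))
    p=d['z_map'][max(0,y-r):y+r+1,max(0,x-r):x+r+1]; p=p[p>0]
    c,v=ray(d,px); return c+v*np.median(p) if len(p) else None
def cloud(d,mask):
    ys,xs=np.nonzero(mask&(d['z_map']>0))
    K=np.array(d['intrinsics']);D=np.array(d['distortion'])
    u=cv2.undistortPoints(np.stack([xs,ys],1).astype(float)[:,None],K,D)[:,0]
    z=d['z_map'][ys,xs]
    R=np.array(d['R']);t=np.array(d['t'])
    return (np.c_[u*z[:,None],z]-t)@R
def proj(d,X):
    p,_=cv2.projectPoints(np.atleast_2d(X).astype(float),cv2.Rodrigues(np.array(d['R']))[0],np.array(d['t']),np.array(d['intrinsics']),np.array(d['distortion']))
    return p[:,0]
E
python3 - <<'E'
from h import *
np.set_printoptions(precision=4,suppress=True)
o=robot.get_obs(); print(o['position'],o['tool_rot'],o['time'],o['grip_width'])
for c in ['top','side']:
    d=snap(c,c+'0.png'); print(c,'cam at',-np.array(d['R']).T@d['t'],'fwd',np.array(d['R'])[2])
    for l in ['pole_grip','pole_hook','rest_seat','locker','flap_hinge','flap_eye']:
        for r in robot.tip_of(l,c)[:2]:
            print(l,round(r['p'],2),np.array(r['xy']),depth_pt(d,r['xy']))
E
```

```text
[ 0.2147 -0.5862  0.2216] [ 0.9847  0.1745  0.     -0.0011] 0.0 0.08712150293237783
top cam at [0.4827 0.0365 1.1122] fwd [ 0.0872  0.0155 -0.9961]
pole_grip 0.95 [217.2 288. ] [0.4854 0.2666 0.0673]
pole_hook 0.9 [225.6 213. ] [0.661  0.2587 0.0065]
pole_hook 0.7 [309.3 254.8] [0.5573 0.064  0.0075]
rest_seat 0.69 [216.5 292.5] [0.4756 0.2678 0.0696]
flap_hinge 0.56 [338.4 173. ] [ 0.7068 -0.002   0.1804]
flap_eye 0.64 [335.5 169.1] [0.6914 0.0068 0.2746]
flap_eye 0.37 [338.  174.7] [ 0.746  -0.0084  0.0005]
side cam at [ 0.5209 -0.7084  0.7782] fwd [ 0.0211  0.7869 -0.6168]
pole_grip 0.79 [295.3 224.5] [0.4907 0.2631 0.0552]
pole_grip 0.72 [322.1 415. ] [ 0.5489 -0.2427  0.009 ]
pole_hook 0.81 [358.6 224.9] [0.6615 0.3237 0.0096]
rest_seat 0.94 [293.8 221.8] [0.4869 0.2645 0.0627]
rest_seat 0.53 [341.7 215.1] [0.6167 0.3561 0.0191]
flap_hinge 0.59 [400.8 256.8] [0.7373 0.1166 0.0727]
flap_hinge 0.39 [341.4 215. ] [0.6159 0.357  0.0188]
flap_eye 0.61 [400.9 215.5] [ 0.6928 -0.0059  0.2769]
```

View pics/top0.png

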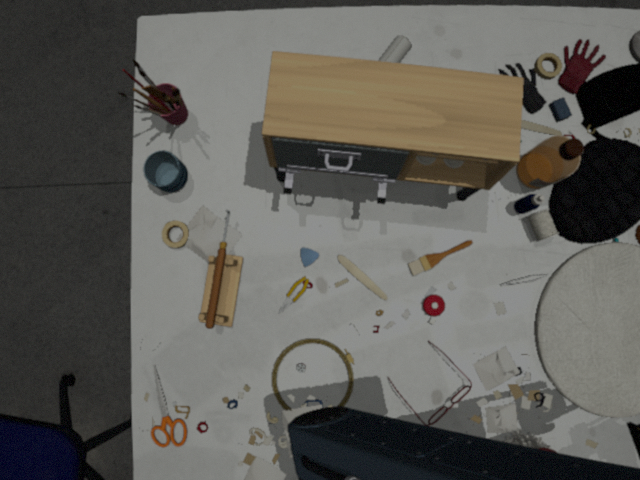

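View pics/side0.png

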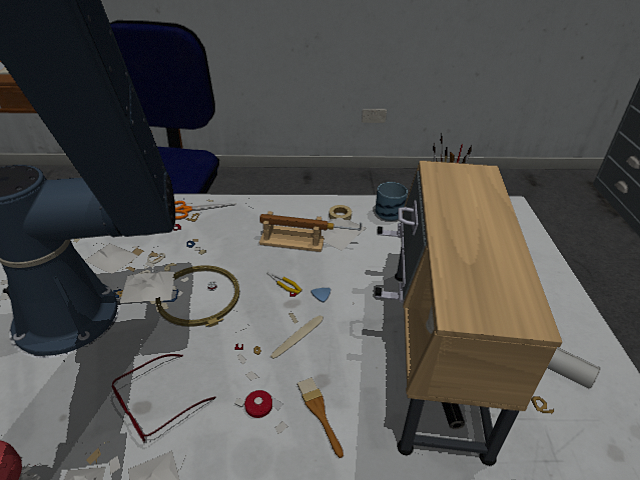

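The pole lies at the left of the top view, with its handle from (212,326) to (224,243) and its hook at about (226,213). The eye is at (338,160) in top and (407,215) in side. Next I'll measure precisely.

```bash
python3 - <<'E'
from h import *
np.set_printoptions(precision=4,suppress=True)
for c in ['top','side']:
    d=snap(c); np.savez(f'd_{c}.npz',**{k:np.array(v) for k,v in d.items()})
    im=d['color'].copy()
    for l,col in [('pole_grip',(255,0,0)),('flap_eye',(0,255,0)),('locker',(0,0,255)),('rest_seat',(255,0,255))]:
        rs=robot.outline_of(l,c)
        print(c,l,[(round(r['p'],2),r['pixels'].sum()) for r in rs[:3]])
        if rs:
            m=rs[0]['pixels']; np.save(f'm_{c}_{l}.npy',m); im[m]=im[m]//2+np.array(col)//2
            P=cloud(d,m); print(np.percentile(P,[2,50,98],axis=0))
    # crops
    def crop(x0,y0,w,h,f,n): cv2.imwrite('pics/'+n,cv2.resize(im[y0:y0+h,x0:x0+w,::-1],None,fx=f,fy=f,interpolation=cv2.INTER_NEAREST))
    def cropr(x0,y0,w,h,f,n): cv2.imwrite('pics/'+n,cv2.resize(d['color'][y0:y0+h,x0:x0+w,::-1],None,fx=f,fy=f,interpolation=cv2.INTER_CUBIC))
    if c=='top': crop(180,40,360,300,2,'top_m.png'); cropr(180,195,100,140,4,'top_pole.png')
    else: crop(240,150,300,250,2,'side_m.png'); cropr(240,190,190,120,4,'side_pole.png')
E
```

```text
top pole_grip [(0.59, np.int64(847))]
[[0.4028 0.2434 0.0547]
 [0.4988 0.2681 0.0678]
 [0.6472 0.2899 0.073 ]]
top flap_eye [(0.61, np.int64(3854))]
[[ 0.6947 -0.113   0.1856]
 [ 0.7179  0.0017  0.2593]
 [ 0.7393  0.1149  0.3026]]
top locker [(0.94, np.int64(30145))]
[[ 0.683  -0.3069  0.1583]
 [ 0.7629 -0.0916  0.3148]
 [ 0.878   0.1213  0.3181]]
top rest_seat [(0.73, np.int64(1568))]
[[0.4052 0.2253 0.0082]
 [0.4826 0.2574 0.0132]
 [0.5546 0.3122 0.0668]]
side pole_grip [(0.88, np.int64(654)), (0.25, np.int64(262))]
[[0.4069 0.2467 0.0474]
 [0.4951 0.2649 0.0632]
 [0.5865 0.2862 0.0706]]
side flap_eye []
side locker [(0.71, np.int64(34755))]
[[ 0.6803 -0.3266  0.0225]
 [ 0.7641 -0.241   0.3114]
 [ 0.8667  0.1034  0.3162]]
side rest_seat [(0.55, np.int64(1277))]
[[0.4091 0.2223 0.0022]
 [0.4818 0.2549 0.0122]
 [0.5573 0.3068 0.0633]]
```

View pics/top_m.png

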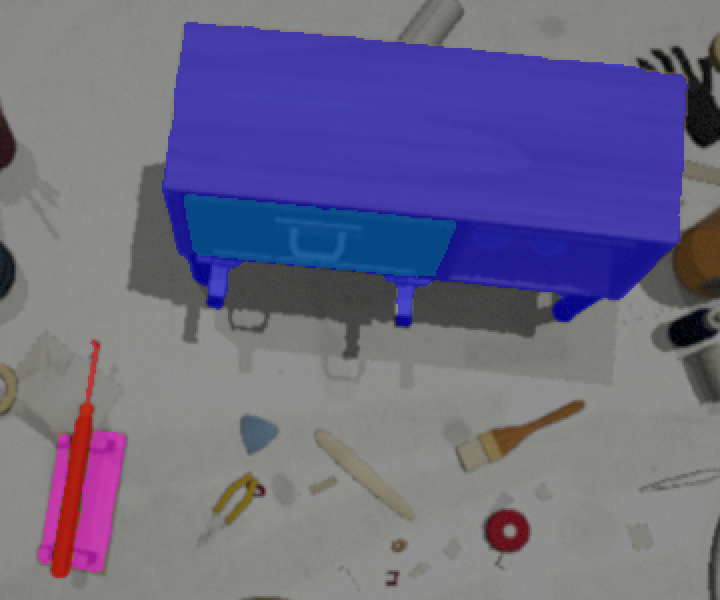

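View pics/top_pole.png

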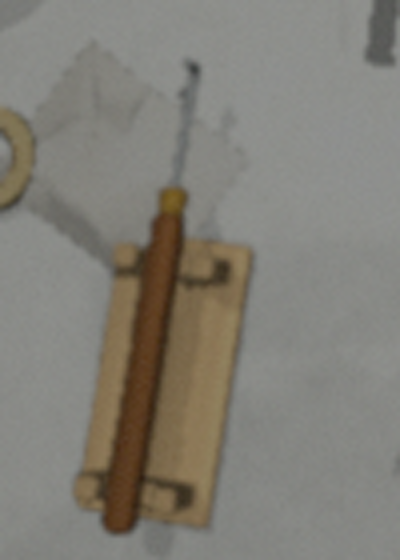

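View pics/side_pole.png

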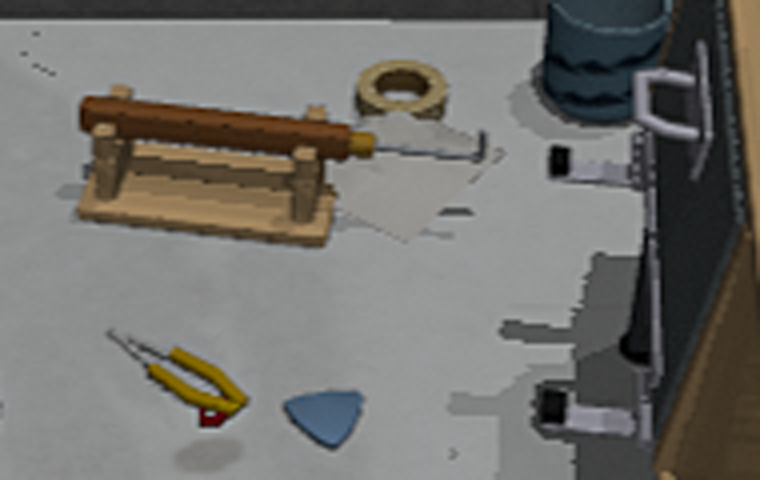

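```bash
python3 - <<'E'
from h import *
np.set_printoptions(precision=4,suppress=True)
for c in ['top','side']:
    d=dict(np.load(f'd_{c}.npz'))
    m=np.load(f'm_{c}_locker.npy'); P=cloud(d,m); T=P[np.abs(P[:,2]-0.315)<0.006]
    r=cv2.minAreaRect((T[:,:2]*1000).astype(np.float32)); print(c,'locker top',r, cv2.boxPoints(r))
    m=np.load(f'm_{c}_pole_grip.npy')
    # axis via pixel mask: project the mask pixels to plane z=0.057+ for side mid/top
    ys,xs=np.nonzero(m)
    z=0.066 if c=='top' else 0.062
    X=np.array([at_z(d,(x,y),z) for x,y in zip(xs,ys)])
    X=X[X[:,0]<0.575]
    ctr=X[:,:2].mean(0); u=np.linalg.svd(X[:,:2]-ctr)[2][0]; u*=np.sign(u[0])
    s=(X[:,:2]-ctr)@u; n=(X[:,:2]-ctr)@[-u[1],u[0]]
    print(c,'handle ctr',ctr,u,'yaw',np.degrees(np.arctan2(u[1],u[0])),'ext',s.min(),s.max(),np.percentile(n,[1,99]), 'mid ext',ctr+u*(s.min()+s.max())/2)
    m=np.load(f'm_{c}_rest_seat.npy'); P=cloud(d,m); T=P[(np.abs(P[:,2]-.012)<0.005)]
    r=cv2.minAreaRect((T[:,:2]*1000).astype(np.float32)); print('rest base',r)
    # hook prong tip
    K=d['intrinsics']
d=dict(np.load('d_top.npz')); e=dict(np.load('d_side.npz'))
# eye bar px
im=d['color'];cv2.imwrite('pics/te.png',cv2.resize(im[130:220,260:420,::-1],None,fx=5,fy=5,interpolation=cv2.INTER_CUBIC))
im=e['color'];cv2.imwrite('pics/se.png',cv2.resize(im[190:310,360:460,::-1],None,fx=5,fy=5,interpolation=cv2.INTER_CUBIC))
E
```

```text
top locker top ((794.0536499023438, -97.67404174804688), (449.54736328125, 156.6690216064453), 82.22647094726562) [[ 686.0366 -309.7868]
 [ 841.2659 -330.9775]
 [ 902.0707  114.4387]
 [ 746.8414  135.6294]]
top handle ctr [0.4843 0.2708] [ 0.9856 -0.1693] yaw -9.748693810032426 ext -0.08799671143260092 0.09132444056200592 [-0.01    0.0099] mid ext [0.486  0.2705]
rest base ((484.02587890625, 270.83050537109375), (76.54446411132812, 161.7517852783203), 79.41565704345703)
side locker top ((793.720458984375, -98.11053466796875), (448.1696472167969, 154.84231567382812), 82.37435150146484) [[ 687.2479 -309.9398]
 [ 840.7208 -330.4874]
 [ 900.193   113.7188]
 [ 746.7201  134.2663]]
side handle ctr [0.4899 0.2658] [ 0.9801 -0.1984] yaw -11.446296518394469 ext -0.0929823022465867 0.08788673243946872 [-0.0205  0.0195] mid ext [0.4874 0.2663]
rest base ((483.729736328125, 268.55511474609375), (79.4775390625, 161.05331420898438), 80.4744644165039)
```

View pics/te.png

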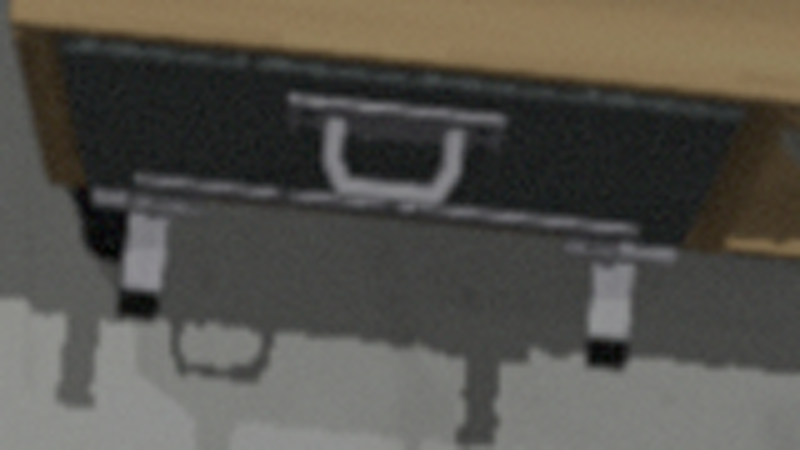

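View pics/se.png

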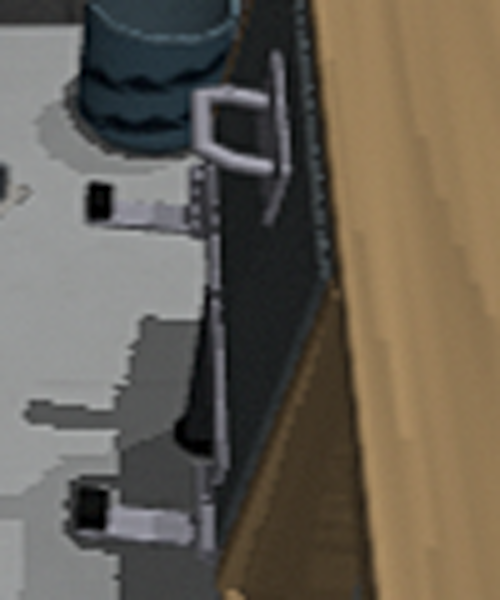

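```bash
python3 - <<'E'
from h import *
np.set_printoptions(precision=4,suppress=True)
d=dict(np.load('d_top.npz')); e=dict(np.load('d_side.npz'))
def tri(a,b):
    c1,v1=ray(d,a);c2,v2=ray(e,b)
    v1/=np.linalg.norm(v1);v2/=np.linalg.norm(v2)
    s=np.linalg.lstsq(np.c_[v1,-v2],c2-c1,rcond=None)[0]
    p,q=c1+v1*s[0],c2+v2*s[1]; return (p+q)/2,np.linalg.norm(p-q)
te=(338.2,168.4); se=(400.9,214.8)
print('eye tri',tri(te,se),'top z.273',at_z(d,te,.2765),at_z(d,te,.273),'side',at_z(e,se,.273))
print('bar ends top',at_z(d,(260+345/5,130+189/5),.275),at_z(d,(260+440/5,130+197/5),.275))
print('bar ends side',at_z(e,(360+203/5,190+95/5),.275),at_z(e,(360+205/5,190+155/5),.275))
# brackets
for px in [(260+150/5,130+225/5),(260+140/5,130+300/5),(260+613/5,130+280/5),(260+607/5,130+350/5)]: print('brk top',depth_pt(d,px,1))
for px in [(380,227.8),(398,231),(379,291),(396,296)]: print('brk side',depth_pt(e,(360+ (px[0]-360),px[1]),1))
# hook
print('tip tri',tri((180+192/4,195+68/4),(240+482/4,190+133/4)))
print('hook base',tri((180+187/4,195+88/4),(240+480/4,190+155/4)))
print('ferrule end',at_z(d,(180+172/4,195+192/4),.057),at_z(e,(240+374/4,190+145/4),.057))
print('handle back',at_z(d,(180+118/4,195+528/4),.06))
# panel plane
m=np.load('m_top_flap_eye.npy'); P=cloud(d,m)
lx=np.array([.9908,-.1352]);ly=np.array([.1352,.9908])
a=P[:,:2]@lx; b=P[:,:2]@ly
k=(P[:,2]>.185)&(P[:,2]<.285); 
A=np.c_[P[k,2],np.ones(k.sum())]; w=np.ones(k.sum(),bool)
for _ in range(10):
    s=np.linalg.lstsq(A[w],a[k][w],rcond=None)[0]; r=a[k]-A@s; w=abs(r)<.004
print('panel a=',s,'tilt',np.degrees(np.arctan(s[0])),'a at .17',s[0]*.17+s[1],'b ext',np.percentile(b[k][w],[1,50,99]),w.sum())
et=tri(te,se)[0]; print('eye a,b',et[:2]@lx,et[:2]@ly)
E
```

```text
eye tri (array([0.6938, 0.0019, 0.2729]), np.float64(0.00146349764994039)) top z.273 [0.6921 0.0021 0.2765] [0.693  0.0019 0.273 ] side [0.6945 0.0019 0.273 ]
bar ends top [0.694  0.0184 0.275 ] [ 0.6902 -0.0154  0.275 ]
bar ends side [0.6961 0.0178 0.275 ] [ 0.691  -0.0203  0.275 ]
brk top [0.711  0.0957 0.1577]
brk top [0.6778 0.0996 0.1685]
brk top [ 0.6829 -0.0917  0.1582]
brk top [ 0.6526 -0.087   0.167 ]
brk side [0.678  0.1017 0.1674]
brk side [0.7153 0.0905 0.1675]
brk side [ 0.6534 -0.0895  0.1662]
brk side [ 0.6852 -0.0937  0.1575]
tip tri (array([0.653 , 0.239 , 0.0776]), np.float64(0.00284672972156641))
hook base (array([0.6498, 0.2465, 0.0542]), np.float64(0.011337389269245329))
ferrule end [0.5853 0.2549 0.057 ] [0.5882 0.2539 0.057 ]
handle back [0.4001 0.2864 0.06  ]
panel a= [0.1443 0.6753] tilt 8.211905943896985 a at .17 0.6998827314027922 b ext [-0.0197  0.0972  0.2157] 2679
eye a,b 0.687136576945147 0.09564168020785709
```

```bash
cat >> h.py <<'E'
lx=np.array([.9908,-.1352,0]);ly=np.array([.1352,.9908,0])
def go(p,yaw,pitch=0,verbose=1):
    """tool x at yaw(deg), z down; deltas from measured pose"""
    o=robot.get_obs(); R0=Rn.from_quat(o['tool_rot']); 
    y=np.radians(yaw); Rt=Rn.from_matrix(np.c_[[np.cos(y),np.sin(y),0],[np.sin(y),-np.cos(y),0],[0,0,-1]])
    dp=R0.inv().apply(np.array(p)-o['position'])*100; dr=(R0.inv()*Rt).as_rotvec()
    print('t',round(o['time'],2),'p',np.round(o['position'],4),'f',np.round(o['ft_force'],1),'w',round(o['grip_width'],4),'d cm',np.round(dp,2),'r',np.round(dr,3))
E
python3 - <<'E'
from h import *
go((.45,-.25,.25),-10.3)
E
```

```text
t 1.2 p [ 0.2148 -0.5869  0.2225] f [-0.4  0.6 -0.7] w 0.0868 d cm [ 33.66 -23.55  -2.74] r [-0.     0.     0.531]
```

Emit:
{"name": "send_rows", "arguments": {"deltas": [{"tx": 33.7, "ty": -23.6, "tz": -2.7, "rz": 0.53}, {"tx": 33.7, "ty": -23.6, "tz": -2.7, "rz": 0.53}, {"tx": 33.7, "ty": -23.6, "tz": -2.7, "rz": 0.53}, {"tx": 33.7, "ty": -23.6, "tz": -2.7, "rz": 0.53}, {"tx": 33.7, "ty": -23.6, "tz": -2.7, "rz": 0.53}], "claw": 6}}

```text
schema error: expected keys tx, ty, tz, rx, ry, rz
```

```bash
python3 -c "
from h import *
go((.45,-.1,.25),-10.3)"
```

```text
t 1.2 p [ 0.2148 -0.5869  0.2225] f [-0.4  0.6 -0.7] w 0.0868 d cm [ 38.82 -37.64  -2.74] r [-0.     0.     0.531]
```

Emit:
{"name": "send_rows", "arguments": {"deltas": [{"tx": 33.7, "ty": -23.6, "tz": -2.7, "rx": 0, "ry": 0, "rz": 0.53}, {"tx": 33.7, "ty": -23.6, "tz": -2.7, "rx": 0, "ry": 0, "rz": 0.53}, {"tx": 33.7, "ty": -23.6, "tz": -2.7, "rx": 0, "ry": 0, "rz": 0.53}, {"tx": 33.7, "ty": -23.6, "tz": -2.7, "rx": 0, "ry": 0, "rz": 0.53}, {"tx": 33.7, "ty": -23.6, "tz": -2.7, "rx": 0, "ry": 0, "rz": 0.53}], "claw": 6}}

```text
time: 1.62
position: [0.3338, -0.416, 0.2363]
tool_rot: [0.996, -0.092, 0.0, 0.0]
ft_force: [0.9, -0.8, -0.1]
grip_width: 0.0634
```

```bash
python3 -c "
from h import *
go((.46,-.15,.25),-10.3)"
```

```text
t 1.62 p [ 0.3338 -0.416   0.2363] f [ 0.9 -0.8 -0.1] w 0.0634 d cm [  7.52 -28.47  -1.37] r [ 0.    -0.    -0.005]
```

Emit:
{"name": "send_rows", "arguments": {"deltas": [{"tx": 7.5, "ty": -28, "tz": -1.4, "rx": 0, "ry": 0, "rz": 0}, {"tx": 7.5, "ty": -28, "tz": -1.4, "rx": 0, "ry": 0, "rz": 0}, {"tx": 7.5, "ty": -28, "tz": -1.4, "rx": 0, "ry": 0, "rz": 0}, {"tx": 7.5, "ty": -28, "tz": -1.4, "rx": 0, "ry": 0, "rz": 0}, {"tx": 7.5, "ty": -28, "tz": -1.4, "rx": 0, "ry": 0, "rz": 0}]}}

```text
time: 2.03
position: [0.4224, -0.2274, 0.2465]
tool_rot: [0.996, -0.09, 0.0, 0.0]
ft_force: [0.8, -0.5, -0.4]
grip_width: 0.06
```

```bash
python3 -c "
from h import *
go((.4845,.2705,.16),-10.3)"
```

```text
t 2.03 p [ 0.4224 -0.2274  0.2465] f [ 0.8 -0.5 -0.4] w 0.06 d cm [ -2.79 -50.1    8.64] r [ 0.    -0.001  0.   ]
```

Emit:
{"name": "send_rows", "arguments": {"deltas": [{"tx": -2.8, "ty": -50, "tz": 2, "rx": 0, "ry": 0, "rz": 0}, {"tx": -2.8, "ty": -50, "tz": 2, "rx": 0, "ry": 0, "rz": 0}, {"tx": -2.8, "ty": -50, "tz": 2, "rx": 0, "ry": 0, "rz": 0}, {"tx": -2.8, "ty": -50, "tz": 2, "rx": 0, "ry": 0, "rz": 0}, {"tx": -2.8, "ty": -50, "tz": 2, "rx": 0, "ry": 0, "rz": 0}]}}

```text
time: 2.45
position: [0.4475, -0.0207, 0.2381]
tool_rot: [0.996, -0.09, 0.0, 0.0]
ft_force: [0.4, -1.0, 0.1]
grip_width: 0.06
```

```bash
python3 -c "
from h import *
go((.4845,.2705,.16),-10.3)"
```

```text
t 2.45 p [ 0.4475 -0.0207  0.2381] f [ 0.4 -1.   0.1] w 0.06 d cm [ -1.57 -29.32   7.81] r [ 0.    -0.001  0.   ]
```

Emit:
{"name": "send_rows", "arguments": {"deltas": [{"tx": -1.6, "ty": -29, "tz": 7.8, "rx": 0, "ry": 0, "rz": 0}, {"tx": -1.6, "ty": -29, "tz": 7.8, "rx": 0, "ry": 0, "rz": 0}, {"tx": -1.6, "ty": -29, "tz": 7.8, "rx": 0, "ry": 0, "rz": 0}, {"tx": -1.6, "ty": -29, "tz": 7.8, "rx": 0, "ry": 0, "rz": 0}, {"tx": -1.6, "ty": -29, "tz": 7.8, "rx": 0, "ry": 0, "rz": 0}]}}

```text
time: 2.87
position: [0.4725, 0.1791, 0.1836]
tool_rot: [0.996, -0.089, 0.0, -0.0]
ft_force: [0.2, 0.2, -0.4]
grip_width: 0.06
```

```bash
python3 -c "
from h import *
go((.4845,.2705,.13),-10.3)"
```

```text
t 2.87 p [0.4725 0.1791 0.1836] f [ 0.2  0.2 -0.4] w 0.06 d cm [-0.45 -9.2   5.36] r [-0.    -0.001  0.001]
```

Emit:
{"name": "send_rows", "arguments": {"deltas": [{"tx": -0.45, "ty": -9.2, "tz": 5.3, "rx": 0, "ry": 0, "rz": 0}, {"tx": -0.45, "ty": -9.2, "tz": 5.3, "rx": 0, "ry": 0, "rz": 0}, {"tx": -0.45, "ty": -9.2, "tz": 5.3, "rx": 0, "ry": 0, "rz": 0}, {"tx": -0.45, "ty": -9.2, "tz": 5.3, "rx": 0, "ry": 0, "rz": 0}, {"tx": -0.45, "ty": -9.2, "tz": 5.3, "rx": 0, "ry": 0, "rz": 0}]}}

```text
time: 3.28
position: [0.4837, 0.2691, 0.1301]
tool_rot: [0.996, -0.088, -0.001, 0.0]
ft_force: [0.1, 0.2, -0.2]
grip_width: 0.06
```

```bash
python3 -c "
from h import *
go((.4845,.2705,.038),-10.3)
a=snap('top','t1.png');b=snap('side','s1.png')
cv2.imwrite('pics/c1.png',np.hstack([cv2.resize(a['color'][190:350,150:310],(480,480)),cv2.resize(b['color'][140:260,200:400][:, :200],(320,480))])[:,:,::-1])"
```

```text
t 3.28 p [0.4837 0.2691 0.1301] f [ 0.1  0.2 -0.2] w 0.06 d cm [ 0.06 -0.17  9.21] r [0.001 0.001 0.003]
```

View pics/c1.png

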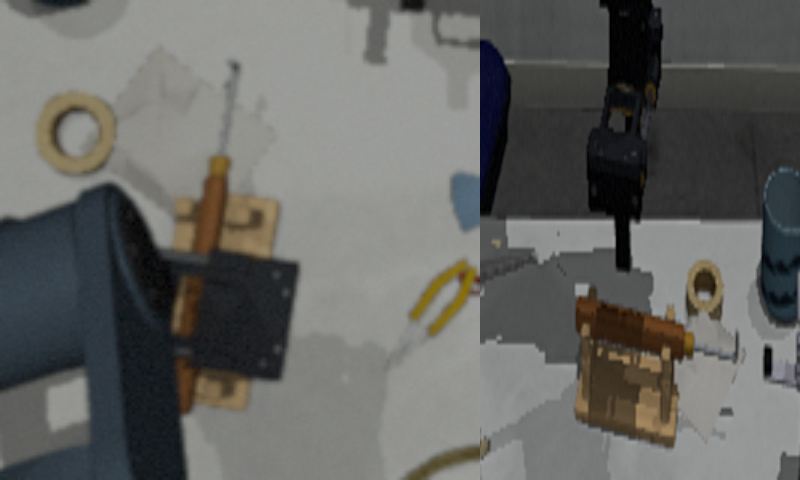

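The fingers line up across the middle of the handle (top crop ~(200,280)), so I'm descending.

Emit:
{"name": "send_rows", "arguments": {"deltas": [{"tx": 0.05, "ty": -0.15, "tz": 2.5, "rx": 0, "ry": 0, "rz": 0}, {"tx": 0.05, "ty": -0.15, "tz": 5, "rx": 0, "ry": 0, "rz": 0}, {"tx": 0.05, "ty": -0.15, "tz": 7.5, "rx": 0, "ry": 0, "rz": 0}, {"tx": 0.05, "ty": -0.15, "tz": 9.2, "rx": 0, "ry": 0, "rz": 0}, {"tx": 0.05, "ty": -0.15, "tz": 9.2, "rx": 0, "ry": 0, "rz": 0}]}}

```text
time: 3.8
position: [0.4836, 0.2674, 0.0369]
tool_rot: [0.996, -0.091, -0.002, 0.001]
ft_force: [-1.0, -0.7, -0.1]
grip_width: 0.0598
```

```bash
python3 -c "
from h import *
go((.4845,.2705,.038),-10.3)"
```

```text
t 3.8 p [0.4836 0.2674 0.0369] f [-1.  -0.7 -0.1] w 0.0598 d cm [ 0.03 -0.32 -0.11] r [ 0.003  0.005 -0.002]
```

Emit:
{"name": "send_rows", "arguments": {"deltas": [{"tx": 0, "ty": -0.25, "tz": -0.1, "rx": 0, "ry": 0, "rz": 0}, {"tx": 0, "ty": -0.25, "tz": -0.1, "rx": 0, "ry": 0, "rz": 0}]}}

```text
time: 3.97
position: [0.4872, 0.272, 0.0415]
tool_rot: [0.996, -0.09, 0.001, -0.001]
ft_force: [-0.8, -0.4, 0.4]
grip_width: 0.0602
```

Emit:
{"name": "send_rows", "arguments": {"deltas": [{"tx": 0, "ty": 0, "tz": 0, "rx": 0, "ry": 0, "rz": 0}, {"tx": 0, "ty": 0, "tz": 0, "rx": 0, "ry": 0, "rz": 0}, {"tx": 0, "ty": 0, "tz": 0, "rx": 0, "ry": 0, "rz": 0}, {"tx": 0, "ty": 0, "tz": 0, "rx": 0, "ry": 0, "rz": 0}, {"tx": 0, "ty": 0, "tz": 0, "rx": 0, "ry": 0, "rz": 0}], "claw": 0, "squeeze": 60}}

```text
time: 4.38
position: [0.4857, 0.2723, 0.0403]
tool_rot: [0.996, -0.089, 0.0, -0.0]
ft_force: [-0.7, -0.9, 0.4]
grip_width: 0.0343
```

Emit:
{"name": "send_rows", "arguments": {"deltas": [{"tx": 0, "ty": 0, "tz": 0, "rx": 0, "ry": 0, "rz": 0}, {"tx": 0, "ty": 0, "tz": 0, "rx": 0, "ry": 0, "rz": 0}]}}

```text
time: 4.55
position: [0.4855, 0.2723, 0.0399]
tool_rot: [0.996, -0.089, -0.0, -0.0]
ft_force: [0.3, -0.2, -0.0]
grip_width: 0.0213
```

Emit:
{"name": "send_rows", "arguments": {"deltas": [{"tx": 0, "ty": 0, "tz": 0, "rx": 0, "ry": 0, "rz": 0}, {"tx": 0, "ty": 0, "tz": 0, "rx": 0, "ry": 0, "rz": 0}, {"tx": 0, "ty": 0, "tz": 0, "rx": 0, "ry": 0, "rz": 0}]}}

```text
time: 4.8
position: [0.4855, 0.2722, 0.0398]
tool_rot: [0.996, -0.089, -0.0, -0.0]
ft_force: [0.0, -0.5, 1.7]
grip_width: 0.0175
```

```bash
python3 -c "
from h import *
go((.4845,.2705,.15),-10.3)
b=snap('side','s2.png')
cv2.imwrite('pics/c2.png',cv2.resize(b['color'][150:270,220:400],(800,533))[:,:,::-1])"
```

```text
t 4.8 p [0.4855 0.2722 0.0398] f [ 0.  -0.5  1.7] w 0.0175 d cm [ -0.07   0.19 -11.02] r [-0.     0.     0.001]
```

View pics/c2.png

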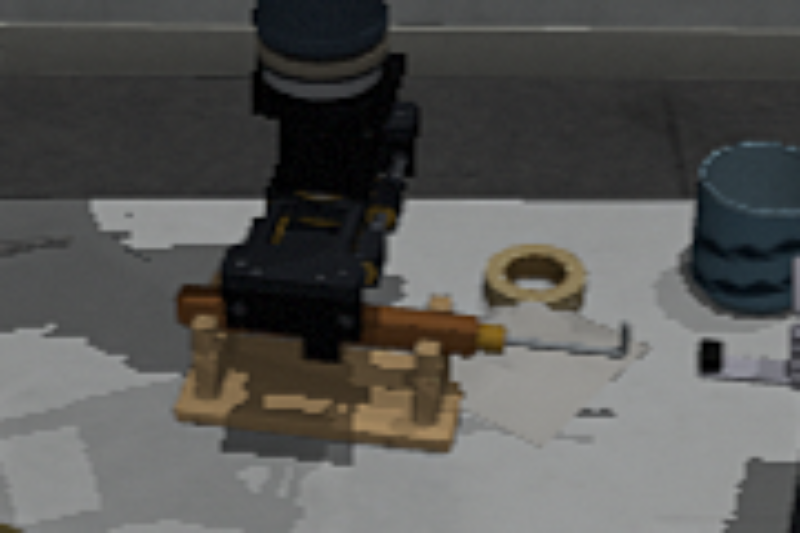

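Emit:
{"name": "send_rows", "arguments": {"deltas": [{"tx": 0, "ty": 0, "tz": -2, "rx": 0, "ry": 0, "rz": 0}, {"tx": 0, "ty": 0, "tz": -5, "rx": 0, "ry": 0, "rz": 0}, {"tx": 0, "ty": 0, "tz": -8, "rx": 0, "ry": 0, "rz": 0}, {"tx": 0, "ty": 0, "tz": -11, "rx": 0, "ry": 0, "rz": 0}, {"tx": 0, "ty": 0, "tz": -14, "rx": 0, "ry": 0, "rz": 0}]}}

```text
time: 5.27
position: [0.4848, 0.2719, 0.1807]
tool_rot: [0.996, -0.09, -0.001, 0.0]
ft_force: [0.5, 0.1, -1.4]
grip_width: 0.0175
```

```bash
python3 -c "
from h import *
go((.4805,.031,.221),-7.8)"
```

```text
t 5.27 p [0.4848 0.2719 0.1807] f [ 0.5  0.1 -1.4] w 0.0175 d cm [ 3.87 23.79 -4.02] r [ 0.001  0.002 -0.043]
```

Emit:
{"name": "send_rows", "arguments": {"deltas": [{"tx": 0.6, "ty": 4, "tz": -0.8, "rx": 0, "ry": 0, "rz": -0.01}, {"tx": 1.2, "ty": 8, "tz": -1.6, "rx": 0, "ry": 0, "rz": -0.02}, {"tx": 1.9, "ty": 12, "tz": -2.4, "rx": 0, "ry": 0, "rz": -0.03}, {"tx": 2.6, "ty": 16, "tz": -3.2, "rx": 0, "ry": 0, "rz": -0.04}, {"tx": 3.2, "ty": 20, "tz": -4, "rx": 0, "ry": 0, "rz": -0.043}]}}

```text
time: 5.68
position: [0.4807, 0.0681, 0.22]
tool_rot: [0.998, -0.067, -0.0, 0.0]
ft_force: [1.6, -1.1, -0.6]
grip_width: 0.0174
```

Emit:
{"name": "send_rows", "arguments": {"deltas": [{"tx": 0.3, "ty": 1.9, "tz": 0, "rx": 0, "ry": 0, "rz": 0}, {"tx": 0.6, "ty": 3.8, "tz": 0, "rx": 0, "ry": 0, "rz": 0}, {"tx": 0.6, "ty": 3.8, "tz": 0, "rx": 0, "ry": 0, "rz": 0}, {"tx": 0.6, "ty": 3.8, "tz": 0, "rx": 0, "ry": 0, "rz": 0}]}}

```text
time: 6.02
position: [0.4818, 0.0306, 0.2196]
tool_rot: [0.998, -0.069, -0.0, -0.0]
ft_force: [0.2, 1.0, -1.9]
grip_width: 0.0176
```

```bash
python3 -c "
from h import *
go((.4805,.031,.221),-7.8)
a=snap('top','t3.png')
b=snap('side','s3.png')
for c in 'top','side':print(c,[(round(r['p'],2),np.round(r['xy'],1)) for r in robot.tip_of('pole_hook',c)[:2]])
A=cv2.resize(a['color'][130:230,270:400],(520,400),interpolation=cv2.INTER_CUBIC)
B=cv2.resize(b['color'][180:280,300:440],(560,400),interpolation=cv2.INTER_CUBIC)
cv2.imwrite('pics/c3a.png',A[:,:,::-1]);cv2.imwrite('pics/c3b.png',B[:,:,::-1])"
```

```text
t 6.02 p [0.4818 0.0306 0.2196] f [ 0.2  1.  -1.9] w 0.0176 d cm [-0.14 -0.03 -0.14] r [-0.     0.001 -0.003]
top [(0.86, array([335. , 194.4]))]
side [(0.92, array([373. , 225.2]))]
```

View pics/c3a.png

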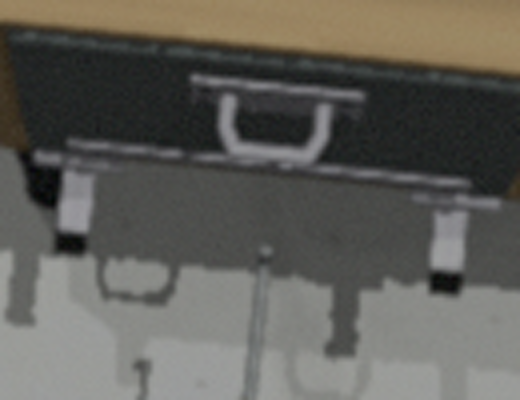

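View pics/c3b.png

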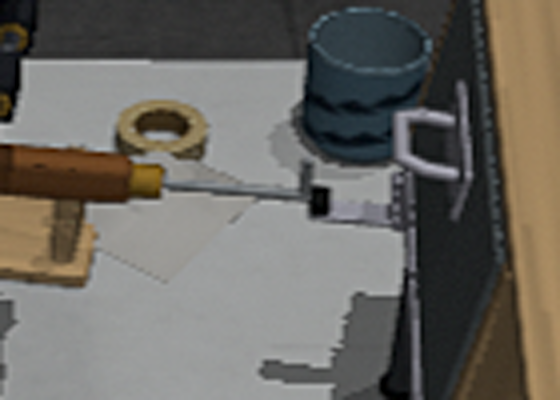

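```bash
cat >> h.py <<'E'
def tri(d,e,a,b):
    c1,v1=ray(d,a);c2,v2=ray(e,b)
    v1/=np.linalg.norm(v1);v2/=np.linalg.norm(v2)
    s=np.linalg.lstsq(np.c_[v1,-v2],c2-c1,rcond=None)[0]
    p,q=c1+v1*s[0],c2+v2*s[1]; return (p+q)/2,np.linalg.norm(p-q)
E
python3 -c "
from h import *
a=dict(np.load('d_top.npz'));b=dict(np.load('d_side.npz'))
np.set_printoptions(precision=4,suppress=True)
print('tip',tri(a,b,(336.2,192.2),(376.5,221)))
print('hook net',tri(a,b,(335.0,194.4),(373,225.2)))
# predicted from TCP
o=robot.get_obs();T=np.array(o['position']);print(T,o['ft_force'])
G=T+[0,0,.0172]-.001*lx
for n,s,h in [('tip',.1715,.023),('hook',.165,.0065),('bend',.1715,0)]:
  X=G+s*lx+[0,0,h]; print(n,X,proj(a,X),proj(b,X))
"
```

```text
tip (array([0.6523, 0.0062, 0.2555]), np.float64(0.0018994851145985353))
hook net (array([0.6486, 0.0082, 0.2444]), np.float64(0.00541175711769656))
[0.4818 0.0323 0.2195] [ 0.1377  0.1956 -0.353 ]
tip [0.6507 0.0093 0.2597] [[334.6013 193.1768]] [[376.1887 218.1519]]
hook [0.6443 0.0102 0.2432] [[333.9946 198.3774]] [[371.9508 224.8982]]
bend [0.6507 0.0093 0.2367] [[334.2787 195.5905]] [[375.0647 227.9173]]
```

The prong tip is at top (336,192) and side (376.5,221). It sits 41 mm short of the bar, 14 mm below the bar's underside, and centred to within 1.5 mm. I'll advance it under the bar.

Emit:
{"name": "send_rows", "arguments": {"deltas": [{"tx": 1.5, "ty": 0, "tz": 0, "rx": 0, "ry": 0, "rz": 0}, {"tx": 3, "ty": 0, "tz": 0, "rx": 0, "ry": 0, "rz": 0}, {"tx": 4.3, "ty": 0, "tz": 0, "rx": 0, "ry": 0, "rz": 0}, {"tx": 5.3, "ty": 0, "tz": 0, "rx": 0, "ry": 0, "rz": 0}, {"tx": 5.3, "ty": 0, "tz": 0, "rx": 0, "ry": 0, "rz": 0}]}}

```text
time: 6.63
position: [0.5369, 0.0245, 0.2198]
tool_rot: [0.998, -0.067, 0.001, 0.0]
ft_force: [-0.2, 0.2, -0.9]
grip_width: 0.0175
```

Emit:
{"name": "send_rows", "arguments": {"deltas": [{"tx": 0, "ty": 0, "tz": 0, "rx": 0, "ry": 0, "rz": 0}, {"tx": 0, "ty": 0, "tz": 0, "rx": 0, "ry": 0, "rz": 0}]}}

```text
time: 6.8
position: [0.5335, 0.0247, 0.2194]
tool_rot: [0.998, -0.068, -0.001, -0.0]
ft_force: [0.8, -1.3, -2.1]
grip_width: 0.0176
```

```bash
cat > look.py <<'E'
from h import *
import sys
n=sys.argv[1]
go((.5,.03,.22),-7.8)
a=snap('top');b=snap('side')
x,y=int(sys.argv[2]),int(sys.argv[3]); u,v=int(sys.argv[4]),int(sys.argv[5])
A=cv2.resize(a['color'][y:y+90,x:x+80],(400,450),interpolation=cv2.INTER_CUBIC)
B=cv2.resize(b['color'][v:v+90,u:u+80],(400,450),interpolation=cv2.INTER_CUBIC)
cv2.imwrite(f'pics/{n}.png',np.hstack([A,B])[:,:,::-1])
E
python3 look.py c4 300 130 350 180
```

```text
t 6.8 p [0.5335 0.0247 0.2194] f [ 0.8 -1.3 -2.1] w 0.0176 d cm [-3.39 -0.08 -0.05] r [-0.     0.002  0.001]
```

View pics/c4.png

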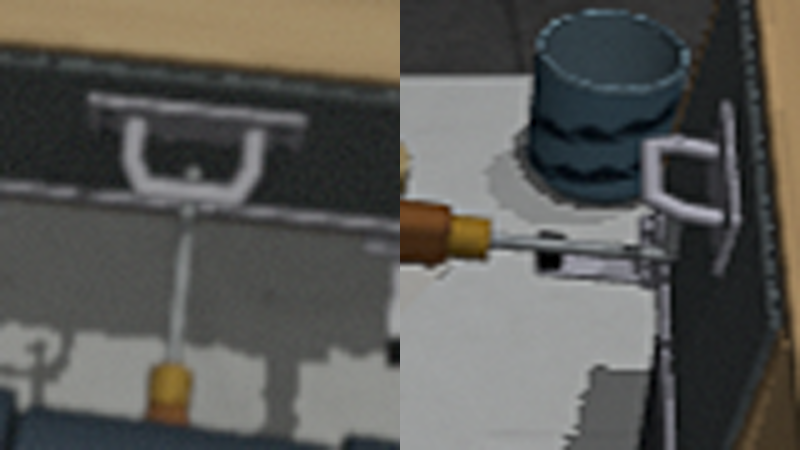

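From above, the prong tip shows inside the eye behind the bar (crop (193,173)). Now I'll raise it.

Emit:
{"name": "send_rows", "arguments": {"deltas": [{"tx": 0, "ty": 0, "tz": -0.6, "rx": 0, "ry": 0, "rz": 0}, {"tx": 0, "ty": 0, "tz": -1.2, "rx": 0, "ry": 0, "rz": 0}, {"tx": 0, "ty": 0, "tz": -1.8, "rx": 0, "ry": 0, "rz": 0}, {"tx": 0, "ty": 0, "tz": -2.4, "rx": 0, "ry": 0, "rz": 0}, {"tx": 0, "ty": 0, "tz": -2.8, "rx": 0, "ry": 0, "rz": 0}]}}

```text
time: 7.32
position: [0.5352, 0.0239, 0.2492]
tool_rot: [0.998, -0.068, 0.001, 0.0]
ft_force: [0.2, -1.0, -1.2]
grip_width: 0.0175
```

Emit:
{"name": "send_rows", "arguments": {"deltas": [{"tx": 0, "ty": 0, "tz": 0, "rx": 0, "ry": 0, "rz": 0}, {"tx": 0, "ty": 0, "tz": 0, "rx": 0, "ry": 0, "rz": 0}]}}

```text
time: 7.48
position: [0.5348, 0.024, 0.2483]
tool_rot: [0.998, -0.068, 0.0, 0.0]
ft_force: [0.4, -0.2, -0.9]
grip_width: 0.0173
```

```bash
python3 look.py c5 300 130 350 180
```

```text
t 7.48 p [0.5348 0.024  0.2483] f [ 0.4 -0.2 -0.9] w 0.0173 d cm [-3.54 -0.12  2.82] r [ 0.    -0.001 -0.   ]
```

View pics/c5.png

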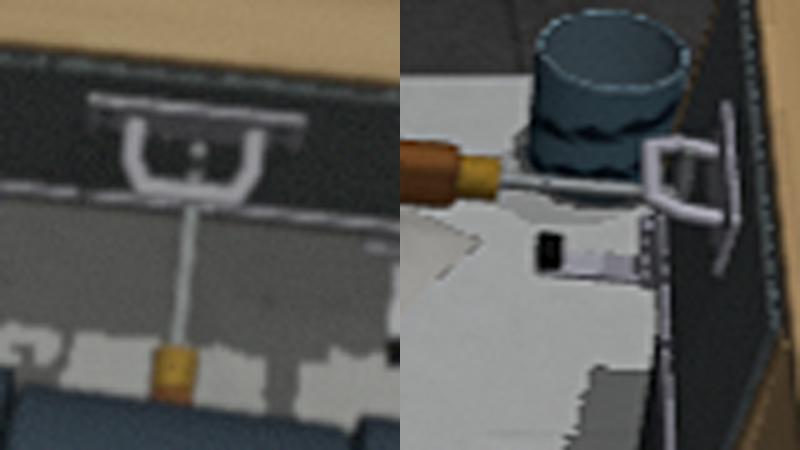

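The prong is well up behind the bar: top crop (198,150), side crop (685,165). Next I'll work out the swing path.

```bash
cat > plan.py <<'E'
from h import *
AH,ZH=.700,.170
def bar(al):
    r=np.radians(al); return np.array([AH-.1*np.sin(r)-.028*np.cos(r), ZH+.1*np.cos(r)-.028*np.sin(r)])
def tgt(al,sa,sz,ka=-.1658,kz=-.0195): # sa: forward slack mm, sz: shank slack mm below
    b=bar(al); return np.array([b[0]+ka+sa/1000, b[1]+kz-sz/1000])
def plan(als,sas,szs,base=None):
    o=robot.get_obs();p=np.array(o['position']); cur=np.array([p@lx,p[2]])
    if base is not None: cur=np.array(base)
    print('t',o['time'],'cur a,b,z',np.round([p@lx,p@ly,p[2]],4),'f',np.round(o['ft_force'],1),'m',np.round(o['moment'],2))
    for al,sa,sz in zip(als,sas,szs):
        d=(tgt(al,sa,sz)-cur)*100; print(al,'tx %.2f tz %.2f'%(d[0],-d[1]), np.round(tgt(al,sa,sz),4))
E
python3 -c "
from plan import *
plan([-8,-8,-6,-4,-2,0,2,4,6,8,10,12],[5,0,0,0,0,0,0,0,0,0,0,0],[5,4.5,4,4,4,3.5,3.5,3,3,2.5,2,2])"
```

```text
t 7.5833 cur a,b,z [0.5263 0.0961 0.2476] f [ 0.2  0.2 -1.3] m [ 0.03  0.08 -0.03]
-8 tx -0.09 tz -0.08 [0.5254 0.2484]
-8 tx -0.59 tz -0.13 [0.5204 0.2489]
-6 tx -0.95 tz -0.12 [0.5168 0.2489]
-4 tx -1.31 tz -0.06 [0.5132 0.2482]
-2 tx -1.66 tz 0.02 [0.5097 0.2474]
0 tx -2.01 tz 0.06 [0.5062 0.247 ]
2 tx -2.36 tz 0.17 [0.5027 0.246 ]
4 tx -2.70 tz 0.23 [0.4993 0.2453]
6 tx -3.04 tz 0.36 [0.4959 0.244 ]
8 tx -3.37 tz 0.45 [0.4926 0.2431]
10 tx -3.70 tz 0.55 [0.4893 0.2421]
12 tx -4.03 tz 0.72 [0.486  0.2405]
```

Emit:
{"name": "send_rows", "arguments": {"deltas": [{"tx": -0.3, "ty": 0, "tz": 0, "rx": 0, "ry": 0, "rz": 0}, {"tx": -0.6, "ty": 0, "tz": 0, "rx": 0, "ry": 0, "rz": 0}, {"tx": -0.8, "ty": 0, "tz": 0, "rx": 0, "ry": 0, "rz": 0}, {"tx": -1.0, "ty": 0, "tz": 0, "rx": 0, "ry": 0, "rz": 0}, {"tx": -1.2, "ty": 0, "tz": 0, "rx": 0, "ry": 0, "rz": 0}]}}

```text
time: 8.0
position: [0.5226, 0.0257, 0.2477]
tool_rot: [0.998, -0.068, -0.0, -0.0]
ft_force: [0.3, -0.8, -1.9]
grip_width: 0.0179
```

Emit:
{"name": "send_rows", "arguments": {"deltas": [{"tx": -0.2, "ty": 0, "tz": 0, "rx": 0, "ry": 0, "rz": 0}, {"tx": -0.4, "ty": 0, "tz": 0.05, "rx": 0, "ry": 0, "rz": 0}, {"tx": -0.6, "ty": 0, "tz": 0.05, "rx": 0, "ry": 0, "rz": 0}, {"tx": -0.8, "ty": 0, "tz": 0.1, "rx": 0, "ry": 0, "rz": 0}, {"tx": -0.8, "ty": 0, "tz": 0.1, "rx": 0, "ry": 0, "rz": 0}]}}

```text
time: 8.42
position: [0.5142, 0.0269, 0.2467]
tool_rot: [0.998, -0.068, -0.0, -0.0]
ft_force: [0.2, -0.0, -1.6]
grip_width: 0.0174
```

```bash
python3 look.py c6 300 130 340 180
```

```text
t 8.42 p [0.5142 0.0269 0.2467] f [ 0.2 -0.  -1.6] w 0.0174 d cm [-1.45 -0.12  2.67] r [-0.     0.001 -0.   ]
```

View pics/c6.png

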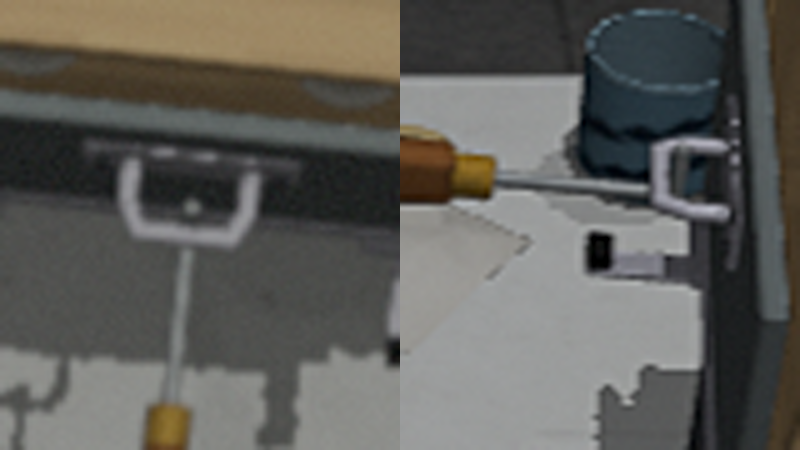

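```bash
python3 -c "
from plan import *
a=dict(np.load('d_top.npz'));b=dict(np.load('d_side.npz'))
for al in (-4,0,4):
  q=bar(al);X=lx*q[0]+ly*.0956;X[2]=q[1];print(al,proj(a,X),proj(b,X))
plan([2,4,6,8,10,12,14,16,18,20],[0]*10,[3.5,3,3,2.5,2,2,1.5,1.5,1,1])"
```

```text
-4 [[337.74683669 172.5518467 ]] [[396.01403373 215.01856935]]
0 [[337.30489035 176.59926512]] [[392.08658751 215.45314037]]
4 [[336.86320596 180.62484432]] [[388.21930881 216.10501326]]
t 8.5167 cur a,b,z [0.5061 0.0961 0.2468] f [ 0.7  0.6 -1.4] m [0.04 0.15 0.04]
2 tx -0.33 tz 0.08 [0.5027 0.246 ]
4 tx -0.68 tz 0.14 [0.4993 0.2453]
6 tx -1.02 tz 0.27 [0.4959 0.244 ]
8 tx -1.35 tz 0.36 [0.4926 0.2431]
10 tx -1.68 tz 0.46 [0.4893 0.2421]
12 tx -2.00 tz 0.63 [0.486  0.2405]
14 tx -2.32 tz 0.75 [0.4828 0.2393]
16 tx -2.63 tz 0.93 [0.4797 0.2374]
18 tx -2.94 tz 1.08 [0.4767 0.236 ]
20 tx -3.24 tz 1.29 [0.4737 0.2339]
```

The bar is at top (337,177), against a model value of (337.3,176.6) at 0°, so the model fits. Continuing.

Emit:
{"name": "send_rows", "arguments": {"deltas": [{"tx": -0.33, "ty": 0, "tz": 0.08, "rx": 0, "ry": 0, "rz": 0}, {"tx": -0.68, "ty": 0, "tz": 0.14, "rx": 0, "ry": 0, "rz": 0}, {"tx": -1.02, "ty": 0, "tz": 0.25, "rx": 0, "ry": 0, "rz": 0}, {"tx": -1.35, "ty": 0, "tz": 0.34, "rx": 0, "ry": 0, "rz": 0}, {"tx": -1.68, "ty": 0, "tz": 0.45, "rx": 0, "ry": 0, "rz": 0}]}}

```text
time: 8.93
position: [0.4977, 0.0291, 0.242]
tool_rot: [0.998, -0.068, -0.0, -0.0]
ft_force: [1.4, -0.0, -3.1]
grip_width: 0.0174
```

Emit:
{"name": "send_rows", "arguments": {"deltas": [{"tx": -0.2, "ty": 0, "tz": 0.08, "rx": 0, "ry": 0, "rz": 0}, {"tx": -0.4, "ty": 0, "tz": 0.17, "rx": 0, "ry": 0, "rz": 0}, {"tx": -0.6, "ty": 0, "tz": 0.27, "rx": 0, "ry": 0, "rz": 0}, {"tx": -0.6, "ty": 0, "tz": 0.27, "rx": 0, "ry": 0, "rz": 0}]}}

```text
time: 9.27
position: [0.4915, 0.03, 0.2392]
tool_rot: [0.998, -0.068, -0.001, -0.0]
ft_force: [0.9, 0.5, -3.1]
grip_width: 0.0178
```

```bash
python3 look.py c7 300 130 330 180;  python3 -c "
from plan import *
a=dict(np.load('d_top.npz'));b=dict(np.load('d_side.npz'))
for al in (12,14,16):
  q=bar(al);X=lx*q[0]+ly*.0956;X[2]=q[1];print(al,proj(a,X)-[300,130],proj(b,X)-[330,180])
als=[14,15,16,17,18,19,20,22,24,26,28,30]
plan(als,[0]*12,[1.5,1.3,1,.8,.7,.5,.5]+[.5]*5)"
```

```text
t 9.27 p [0.4915 0.03   0.2392] f [ 0.9  0.5 -3.1] w 0.0178 d cm [ 0.84 -0.12  1.92] r [-0.     0.001 -0.   ]
12 [[35.99229586 58.50486407]] [[50.75279458 38.03834037]]
14 [[35.77924026 60.4205872 ]] [[48.95722727 38.64767107]]
16 [[35.56874156 62.30847248]] [[47.19503812 39.30532055]]
t 9.3667 cur a,b,z [0.483  0.0961 0.2393] f [ 0.3 -0.1 -3.4] m [0.04 0.38 0.  ]
14 tx -0.01 tz 0.01 [0.4828 0.2393]
15 tx -0.17 tz 0.08 [0.4813 0.2385]
16 tx -0.33 tz 0.14 [0.4797 0.2379]
17 tx -0.48 tz 0.22 [0.4782 0.2371]
18 tx -0.63 tz 0.31 [0.4767 0.2363]
19 tx -0.78 tz 0.39 [0.4752 0.2354]
20 tx -0.93 tz 0.49 [0.4737 0.2344]
22 tx -1.22 tz 0.71 [0.4708 0.2322]
24 tx -1.50 tz 0.94 [0.4679 0.23  ]
26 tx -1.78 tz 1.17 [0.4652 0.2276]
28 tx -2.05 tz 1.42 [0.4625 0.2251]
30 tx -2.30 tz 1.67 [0.46   0.2226]
```

View pics/c7.png

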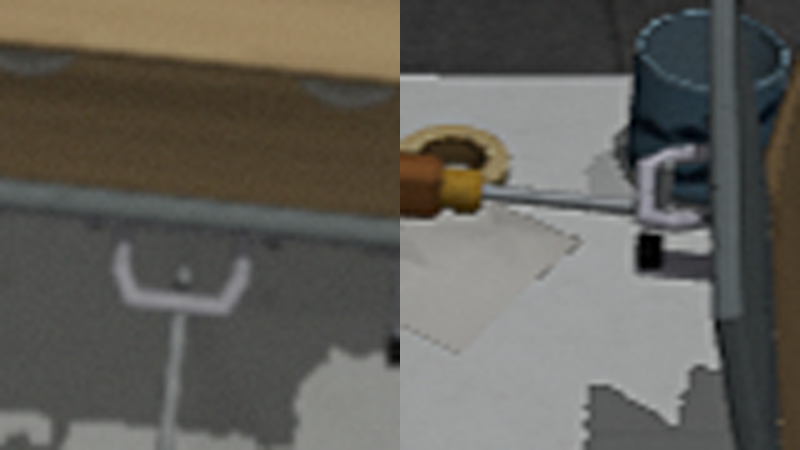

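```bash
python3 -c "
from plan import *
a=dict(np.load('d_top.npz'));b=dict(np.load('d_side.npz'))
# shank/ferrule from images: ferrule end side & top c7
o=robot.get_obs();print(o['moment'],o['ft_force'])
print('ferrule end', tri(a,b,(300+165/5,130+445/5),(330+82/5,180+190/5)))
P=tri(a,b,(300+177/5,130+318/5),(330+237/5,180+208/5));print('shank near bar',P)
q=bar(14);print('bar',q, 'P a,z',P[0]@lx,P[0][2])
c,v=ray(a,(336.6,185.0))
for da in (.0045,.0065,.0085):
  s=(q[0]+da-c@lx)/(v@lx); X=c+v*s; print(da,X)
T=np.array(o['position']);print('T',T@lx,T[2])
"

```

```text
[0.03704091 0.38355003 0.00429494] [ 0.2517697  -0.09017395 -3.43448526]
ferrule end (array([0.59947202, 0.01351099, 0.25735417]), np.float64(0.008925195649471565))
shank near bar (array([0.65235154, 0.00758395, 0.252787  ]), np.float64(0.002178312772378476))
bar [0.64863953 0.26025576] P a,z 0.6453245510932378 0.2527869966523269
0.0045 [0.66004695 0.00617596 0.28581075]
0.0065 [0.66201953 0.00583887 0.27661961]
0.0085 [0.6639921  0.00550179 0.26742846]
T 0.4829894894701031 0.23934072567848083
```

```bash
python3 -c "
from plan import *
plan([14,15,16,17,18,19,20,21,22,23,24,25,26,28,30],[0]*15,[2.5]*15)"

```

```text
t 9.3667 cur a,b,z [0.483  0.0961 0.2393] f [ 0.3 -0.1 -3.4] m [0.04 0.38 0.  ]
14 tx -0.01 tz 0.11 [0.4828 0.2383]
15 tx -0.17 tz 0.20 [0.4813 0.2373]
16 tx -0.33 tz 0.29 [0.4797 0.2364]
17 tx -0.48 tz 0.39 [0.4782 0.2354]
18 tx -0.63 tz 0.49 [0.4767 0.2345]
19 tx -0.78 tz 0.59 [0.4752 0.2334]
20 tx -0.93 tz 0.69 [0.4737 0.2324]
21 tx -1.08 tz 0.80 [0.4722 0.2313]
22 tx -1.22 tz 0.91 [0.4708 0.2302]
23 tx -1.36 tz 1.02 [0.4694 0.2291]
24 tx -1.50 tz 1.14 [0.4679 0.228 ]
25 tx -1.64 tz 1.25 [0.4666 0.2268]
26 tx -1.78 tz 1.37 [0.4652 0.2256]
28 tx -2.05 tz 1.62 [0.4625 0.2231]
30 tx -2.30 tz 1.87 [0.46   0.2206]
```

Emit:
{"name": "send_rows", "arguments": {"deltas": [{"tx": 0, "ty": 0, "tz": 0.11, "rx": 0, "ry": 0, "rz": 0}, {"tx": -0.17, "ty": 0, "tz": 0.2, "rx": 0, "ry": 0, "rz": 0}, {"tx": -0.33, "ty": 0, "tz": 0.29, "rx": 0, "ry": 0, "rz": 0}, {"tx": -0.48, "ty": 0, "tz": 0.39, "rx": 0, "ry": 0, "rz": 0}, {"tx": -0.63, "ty": 0, "tz": 0.49, "rx": 0, "ry": 0, "rz": 0}]}}

```text
time: 9.78
position: [0.4862, 0.0307, 0.2348]
tool_rot: [0.998, -0.068, 0.0, 0.0]
ft_force: [2.0, -0.7, -3.0]
grip_width: 0.0175
```

```bash
python3 -c "
from plan import *
plan([19,20,21,22,23,24,25,26,28,30],[0]*15,[2.5]*15)"

```

```text
t 9.7833 cur a,b,z [0.4776 0.0961 0.2348] f [ 2.  -0.7 -3. ] m [0.07 0.11 0.02]
19 tx -0.25 tz 0.14 [0.4752 0.2334]
20 tx -0.39 tz 0.24 [0.4737 0.2324]
21 tx -0.54 tz 0.35 [0.4722 0.2313]
22 tx -0.68 tz 0.46 [0.4708 0.2302]
23 tx -0.83 tz 0.57 [0.4694 0.2291]
24 tx -0.97 tz 0.68 [0.4679 0.228 ]
25 tx -1.11 tz 0.80 [0.4666 0.2268]
26 tx -1.24 tz 0.92 [0.4652 0.2256]
28 tx -1.51 tz 1.16 [0.4625 0.2231]
30 tx -1.77 tz 1.42 [0.46   0.2206]
```

Emit:
{"name": "send_rows", "arguments": {"deltas": [{"tx": -0.15, "ty": 0, "tz": 0.1, "rx": 0, "ry": 0, "rz": 0}, {"tx": -0.3, "ty": 0, "tz": 0.2, "rx": 0, "ry": 0, "rz": 0}, {"tx": -0.45, "ty": 0, "tz": 0.31, "rx": 0, "ry": 0, "rz": 0}, {"tx": -0.59, "ty": 0, "tz": 0.42, "rx": 0, "ry": 0, "rz": 0}, {"tx": -0.73, "ty": 0, "tz": 0.53, "rx": 0, "ry": 0, "rz": 0}]}}

```text
time: 10.2
position: [0.4787, 0.0317, 0.2293]
tool_rot: [0.998, -0.068, 0.0, -0.0]
ft_force: [2.7, -0.6, -2.5]
grip_width: 0.0175
```

```bash
python3 look.py c8 300 140 320 180;  python3 -c "
from plan import *
a=dict(np.load('d_top.npz'));b=dict(np.load('d_side.npz'))
for al in (21,23,25):
  q=bar(al);X=lx*q[0]+ly*.0956;X[2]=q[1];print(al,5*(proj(a,X)-[300,140]),5*(proj(b,X)-[320,180])+[400,0])
plan([23,24,25,26,27,28,29,30,31,32,33],[0]*15,[2.5]*15)"
```

```text
t 10.2 p [0.4787 0.0317 0.2293] f [ 2.7 -0.6 -2.5] w 0.0175 d cm [ 2.13 -0.12  0.93] r [-0. -0. -0.]
21 [[175.27914667 284.43721419]] [[664.75401181 205.76512439]]
23 [[174.28411651 293.27748942]] [[656.61694919 209.85091001]]
25 [[173.308933   301.91663432]] [[648.6963378  214.14956611]]
t 10.3 cur a,b,z [0.4695 0.0962 0.2292] f [ 0.1  0.3 -1.4] m [ 0.05  0.16 -0.09]
23 tx -0.02 tz 0.01 [0.4694 0.2291]
24 tx -0.16 tz 0.12 [0.4679 0.228 ]
25 tx -0.30 tz 0.24 [0.4666 0.2268]
26 tx -0.43 tz 0.36 [0.4652 0.2256]
27 tx -0.57 tz 0.48 [0.4639 0.2244]
28 tx -0.70 tz 0.60 [0.4625 0.2231]
29 tx -0.83 tz 0.73 [0.4612 0.2219]
30 tx -0.96 tz 0.86 [0.46   0.2206]
31 tx -1.08 tz 0.99 [0.4587 0.2193]
32 tx -1.21 tz 1.12 [0.4575 0.218 ]
33 tx -1.33 tz 1.26 [0.4563 0.2166]
```

View pics/c8.png

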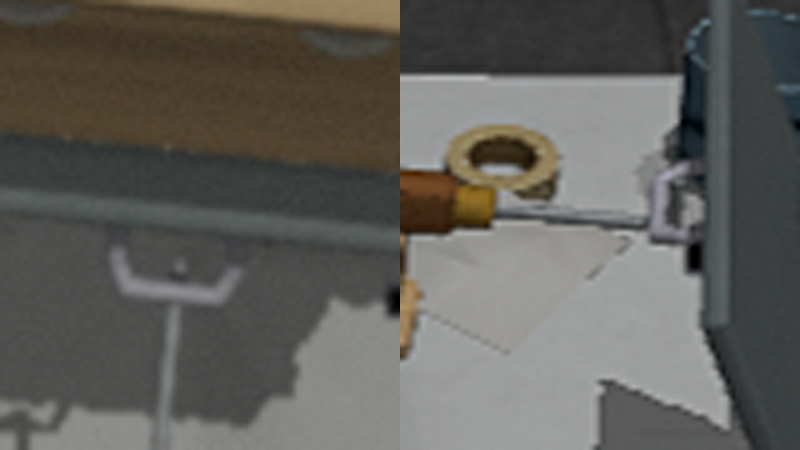

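The bar is within 0.5° of the model at 23°, and the force is low. Next comes the stretch where the flap would fall on its own.

Emit:
{"name": "send_rows", "arguments": {"deltas": [{"tx": -0.15, "ty": 0, "tz": 0.11, "rx": 0, "ry": 0, "rz": 0}, {"tx": -0.29, "ty": 0, "tz": 0.22, "rx": 0, "ry": 0, "rz": 0}, {"tx": -0.42, "ty": 0, "tz": 0.34, "rx": 0, "ry": 0, "rz": 0}, {"tx": -0.55, "ty": 0, "tz": 0.46, "rx": 0, "ry": 0, "rz": 0}, {"tx": -0.68, "ty": 0, "tz": 0.58, "rx": 0, "ry": 0, "rz": 0}]}}

```text
time: 10.72
position: [0.472, 0.0326, 0.2235]
tool_rot: [0.998, -0.068, 0.0, 0.0]
ft_force: [2.0, -0.2, -2.3]
grip_width: 0.0175
```

```bash
python3 -c "
from plan import *
plan([28,29,30,31,32,33,34,35,36,37,38],[0,.1,.2,.3,.4,.5,.6,.7,.8,.9,1],[2.5]*15)"
```

```text
t 10.7167 cur a,b,z [0.4633 0.0961 0.2235] f [ 2.  -0.2 -2.3] m [ 0.03  0.09 -0.01]
28 tx -0.08 tz 0.04 [0.4625 0.2231]
29 tx -0.20 tz 0.17 [0.4613 0.2219]
30 tx -0.31 tz 0.29 [0.4602 0.2206]
31 tx -0.43 tz 0.43 [0.459  0.2193]
32 tx -0.54 tz 0.56 [0.4579 0.218 ]
33 tx -0.65 tz 0.69 [0.4568 0.2166]
34 tx -0.76 tz 0.83 [0.4557 0.2152]
35 tx -0.87 tz 0.97 [0.4546 0.2139]
36 tx -0.97 tz 1.11 [0.4536 0.2124]
37 tx -1.07 tz 1.25 [0.4526 0.211 ]
38 tx -1.17 tz 1.40 [0.4516 0.2096]
```

Emit:
{"name": "send_rows", "arguments": {"deltas": [{"tx": -0.12, "ty": 0, "tz": 0.13, "rx": 0, "ry": 0, "rz": 0}, {"tx": -0.23, "ty": 0, "tz": 0.26, "rx": 0, "ry": 0, "rz": 0}, {"tx": -0.35, "ty": 0, "tz": 0.39, "rx": 0, "ry": 0, "rz": 0}, {"tx": -0.46, "ty": 0, "tz": 0.52, "rx": 0, "ry": 0, "rz": 0}, {"tx": -0.57, "ty": 0, "tz": 0.65, "rx": 0, "ry": 0, "rz": 0}]}}

```text
time: 11.13
position: [0.4663, 0.0334, 0.217]
tool_rot: [0.998, -0.068, 0.0, -0.0]
ft_force: [0.9, -0.4, -1.6]
grip_width: 0.0174
```

Emit:
{"name": "send_rows", "arguments": {"deltas": [{"tx": -0.11, "ty": 0, "tz": 0.14, "rx": 0, "ry": 0, "rz": 0}, {"tx": -0.22, "ty": 0, "tz": 0.28, "rx": 0, "ry": 0, "rz": 0}, {"tx": -0.22, "ty": 0, "tz": 0.28, "rx": 0, "ry": 0, "rz": 0}]}}

```text
time: 11.38
position: [0.4636, 0.0338, 0.214]
tool_rot: [0.998, -0.068, -0.001, -0.0]
ft_force: [0.3, 0.3, -2.4]
grip_width: 0.0173
```

```bash
python3 look.py c9 300 150 310 180;  python3 -c "
from plan import *
a=dict(np.load('d_top.npz'));b=dict(np.load('d_side.npz'))
for al in (33,35,37):
  q=bar(al);X=lx*q[0]+ly*.0956;X[2]=q[1];print(al,5*(proj(a,X)-[300,150]),5*(proj(b,X)-[310,180])+[400,0])
plan(range(35,47),np.linspace(.7,1.8,12),[2.5]*15)"
```

```text
t 11.38 p [0.4636 0.0338 0.214 ] f [ 0.3  0.3 -2.4] w 0.0173 d cm [ 3.66 -0.12 -0.61] r [-0.     0.001 -0.   ]
33 [[169.63419886 284.2245068 ]] [[669.36769355 233.32581536]]
35 [[168.77834873 291.68522486]] [[662.66716158 238.57656069]]
37 [[167.94993432 298.88000638]] [[656.23485553 243.99381766]]
t 11.4833 cur a,b,z [0.4548 0.0962 0.2141] f [ 0.3  0.  -2. ] m [ 0.03  0.27 -0.05]
35 tx -0.02 tz 0.03 [0.4546 0.2139]
36 tx -0.12 tz 0.17 [0.4536 0.2124]
37 tx -0.22 tz 0.31 [0.4526 0.211 ]
38 tx -0.32 tz 0.46 [0.4516 0.2096]
39 tx -0.42 tz 0.61 [0.4506 0.2081]
40 tx -0.51 tz 0.75 [0.4497 0.2066]
41 tx -0.60 tz 0.90 [0.4488 0.2051]
42 tx -0.69 tz 1.06 [0.4479 0.2036]
43 tx -0.78 tz 1.21 [0.447 0.202]
44 tx -0.86 tz 1.37 [0.4462 0.2005]
45 tx -0.94 tz 1.52 [0.4454 0.1989]
46 tx -1.02 tz 1.68 [0.4446 0.1973]
```

View pics/c9.png

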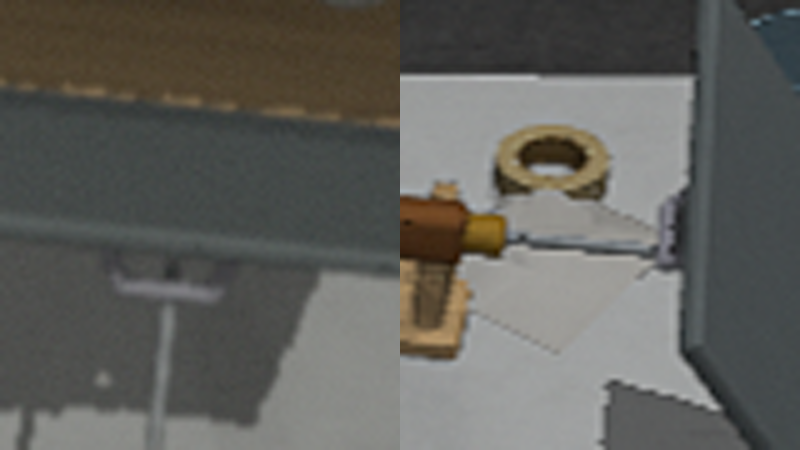

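Emit:
{"name": "send_rows", "arguments": {"deltas": [{"tx": -0.1, "ty": 0, "tz": 0.15, "rx": 0, "ry": 0, "rz": 0}, {"tx": -0.2, "ty": 0, "tz": 0.29, "rx": 0, "ry": 0, "rz": 0}, {"tx": -0.3, "ty": 0, "tz": 0.44, "rx": 0, "ry": 0, "rz": 0}, {"tx": -0.4, "ty": 0, "tz": 0.58, "rx": 0, "ry": 0, "rz": 0}, {"tx": -0.5, "ty": 0, "tz": 0.73, "rx": 0, "ry": 0, "rz": 0}]}}

```text
time: 11.9
position: [0.4592, 0.0344, 0.2069]
tool_rot: [0.998, -0.068, 0.0, -0.0]
ft_force: [-1.0, 0.1, -1.3]
grip_width: 0.0173
```

Emit:
{"name": "send_rows", "arguments": {"deltas": [{"tx": -0.09, "ty": 0, "tz": 0.15, "rx": 0, "ry": 0, "rz": 0}, {"tx": -0.18, "ty": 0, "tz": 0.3, "rx": 0, "ry": 0, "rz": 0}, {"tx": -0.27, "ty": 0, "tz": 0.46, "rx": 0, "ry": 0, "rz": 0}, {"tx": -0.35, "ty": 0, "tz": 0.61, "rx": 0, "ry": 0, "rz": 0}, {"tx": -0.43, "ty": 0, "tz": 0.77, "rx": 0, "ry": 0, "rz": 0}]}}

```text
time: 12.32
position: [0.4549, 0.035, 0.1991]
tool_rot: [0.998, -0.068, -0.0, -0.0]
ft_force: [0.5, -0.4, -0.7]
grip_width: 0.0174
```

```bash
python3 look.py c10 300 150 300 180;  python3 -c "
from plan import *
a=dict(np.load('d_top.npz'));b=dict(np.load('d_side.npz'))
for al in (43,45,47):
  q=bar(al);X=lx*q[0]+ly*.0956;X[2]=q[1];print(al,5*(proj(a,X)-[300,150]),5*(proj(b,X)-[300,180])+[400,0])
plan(range(45,66),[2]*21,[2.5]*25)"
```

```text
t 12.32 p [0.4549 0.035  0.1991] f [ 0.5 -0.4 -0.7] w 0.0174 d cm [ 4.53 -0.12 -2.09] r [-0.  0. -0.]
43 [[165.63927027 318.78605645]] [[688.6140604  261.16039514]]
45 [[164.93021202 324.83767946]] [[683.31894159 267.15885597]]
47 [[164.25304372 330.58691922]] [[678.32170954 273.28089136]]
t 12.4167 cur a,b,z [0.4456 0.0962 0.199 ] f [ 0.3 -0.5 -1.3] m [ 0.    0.2  -0.03]
45 tx 0.01 tz 0.01 [0.4457 0.1989]
46 tx -0.08 tz 0.17 [0.4448 0.1973]
47 tx -0.17 tz 0.33 [0.444  0.1957]
48 tx -0.25 tz 0.49 [0.4431 0.1941]
49 tx -0.33 tz 0.65 [0.4424 0.1925]
50 tx -0.40 tz 0.82 [0.4416 0.1908]
51 tx -0.48 tz 0.98 [0.4409 0.1892]
52 tx -0.55 tz 1.15 [0.4402 0.1875]
53 tx -0.62 tz 1.32 [0.4395 0.1858]
54 tx -0.68 tz 1.49 [0.4388 0.1841]
55 tx -0.74 tz 1.66 [0.4382 0.1824]
56 tx -0.80 tz 1.83 [0.4376 0.1807]
57 tx -0.86 tz 2.00 [0.4371 0.179 ]
58 tx -0.91 tz 2.17 [0.4366 0.1772]
59 tx -0.96 tz 2.35 [0.4361 0.1755]
60 tx -1.00 tz 2.52 [0.4356 0.1738]
61 tx -1.05 tz 2.70 [0.4352 0.172 ]
62 tx -1.09 tz 2.88 [0.4348 0.1702]
63 tx -1.13 tz 3.05 [0.4344 0.1685]
64 tx -1.16 tz 3.23 [0.434  0.1667]
65 tx -1.19 tz 3.41 [0.4337 0.1649]
```

View pics/c10.png

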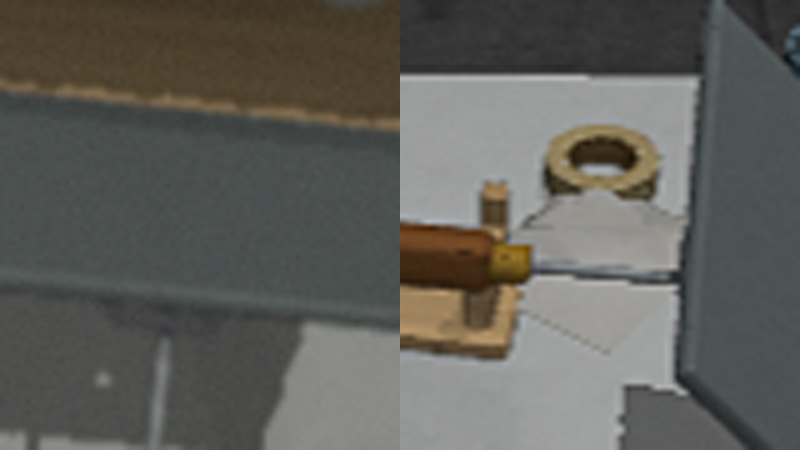

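Emit:
{"name": "send_rows", "arguments": {"deltas": [{"tx": -0.08, "ty": 0, "tz": 0.16, "rx": 0, "ry": 0, "rz": 0}, {"tx": -0.16, "ty": 0, "tz": 0.32, "rx": 0, "ry": 0, "rz": 0}, {"tx": -0.24, "ty": 0, "tz": 0.48, "rx": 0, "ry": 0, "rz": 0}, {"tx": -0.32, "ty": 0, "tz": 0.64, "rx": 0, "ry": 0, "rz": 0}, {"tx": -0.4, "ty": 0, "tz": 0.8, "rx": 0, "ry": 0, "rz": 0}]}}

```text
time: 12.83
position: [0.4511, 0.0355, 0.1912]
tool_rot: [0.998, -0.068, 0.0, 0.0]
ft_force: [-0.2, -0.1, -1.3]
grip_width: 0.0174
```

Emit:
{"name": "send_rows", "arguments": {"deltas": [{"tx": -0.07, "ty": 0, "tz": 0.17, "rx": 0, "ry": 0, "rz": 0}, {"tx": -0.14, "ty": 0, "tz": 0.34, "rx": 0, "ry": 0, "rz": 0}, {"tx": -0.21, "ty": 0, "tz": 0.5, "rx": 0, "ry": 0, "rz": 0}, {"tx": -0.27, "ty": 0, "tz": 0.67, "rx": 0, "ry": 0, "rz": 0}, {"tx": -0.33, "ty": 0, "tz": 0.84, "rx": 0, "ry": 0, "rz": 0}]}}

```text
time: 13.25
position: [0.4477, 0.0359, 0.1827]
tool_rot: [0.998, -0.068, 0.0, -0.0]
ft_force: [0.4, 0.7, -1.3]
grip_width: 0.0176
```

Emit:
{"name": "send_rows", "arguments": {"deltas": [{"tx": -0.06, "ty": 0, "tz": 0.17, "rx": 0, "ry": 0, "rz": 0}, {"tx": -0.11, "ty": 0, "tz": 0.34, "rx": 0, "ry": 0, "rz": 0}, {"tx": -0.16, "ty": 0, "tz": 0.51, "rx": 0, "ry": 0, "rz": 0}, {"tx": -0.21, "ty": 0, "tz": 0.69, "rx": 0, "ry": 0, "rz": 0}, {"tx": -0.26, "ty": 0, "tz": 0.86, "rx": 0, "ry": 0, "rz": 0}]}}

```text
time: 13.67
position: [0.4452, 0.0363, 0.1742]
tool_rot: [0.998, -0.068, 0.0, -0.0]
ft_force: [0.4, -0.0, -2.5]
grip_width: 0.0175
```

```bash
python3 look.py c11 300 150 290 180;  python3 -c "
from plan import *
a=dict(np.load('d_top.npz'));b=dict(np.load('d_side.npz'))
for al in (58,60,62):
  q=bar(al);X=lx*q[0]+ly*.0956;X[2]=q[1];print(al,5*(proj(a,X)-[300,150]),5*(proj(b,X)-[290,180])+[400,0])
  r=np.radians(al)
  for bb in (.0956,-.0245): # top edge outer corner
    X=lx*(AH-.13*np.sin(r))+ly*bb;X[2]=ZH+.13*np.cos(r);print('  edge',5*(proj(a,X)-[300,150]),5*(proj(b,X)-[290,180])+[400,0])
plan(range(60,81),[2]*21,[2.5]*25)"
```

```text
t 13.67 p [0.4452 0.0363 0.1742] f [ 0.4 -0.  -2.5] w 0.0175 d cm [ 5.51 -0.12 -4.58] r [-0. -0. -0.]
58 [[161.12553468 356.59538082]] [[706.33628054 308.76464551]]
  edge [[160.33268226 370.28826427]] [[684.9595681  225.55773547]]
  edge [[484.90846529 405.57747385]] [[659.99466699 432.87468258]]
60 [[160.66914132 360.27668844]] [[703.36235969 315.47349434]]
  edge [[159.43854531 377.89691933]] [[678.32609202 233.16198656]]
  edge [[482.67282839 413.04793715]] [[652.67394899 440.69560282]]
62 [[160.24807926 363.63048207]] [[700.7081386  322.23932945]]
  edge [[158.58679028 385.10507848]] [[672.07534655 240.91724517]]
  edge [[480.45686603 420.11503328]] [[645.78564082 448.6742756 ]]
t 13.7667 cur a,b,z [0.4359 0.0962 0.174 ] f [ 0.5 -0.7 -2.4] m [ 0.03  0.18 -0.04]
60 tx -0.03 tz 0.02 [0.4356 0.1738]
61 tx -0.07 tz 0.20 [0.4352 0.172 ]
62 tx -0.11 tz 0.38 [0.4348 0.1702]
63 tx -0.15 tz 0.56 [0.4344 0.1685]
64 tx -0.18 tz 0.73 [0.434  0.1667]
65 tx -0.21 tz 0.91 [0.4337 0.1649]
66 tx -0.24 tz 1.09 [0.4335 0.1631]
67 tx -0.26 tz 1.27 [0.4332 0.1613]
68 tx -0.29 tz 1.45 [0.433  0.1595]
69 tx -0.30 tz 1.63 [0.4328 0.1577]
70 tx -0.32 tz 1.81 [0.4327 0.1559]
71 tx -0.33 tz 1.99 [0.4325 0.1541]
72 tx -0.34 tz 2.17 [0.4324 0.1523]
73 tx -0.35 tz 2.35 [0.4324 0.1505]
74 tx -0.35 tz 2.54 [0.4324 0.1486]
75 tx -0.35 tz 2.72 [0.4324 0.1468]
76 tx -0.35 tz 2.90 [0.4324 0.145 ]
77 tx -0.34 tz 3.08 [0.4325 0.1432]
78 tx -0.33 tz 3.26 [0.4326 0.1414]
79 tx -0.32 tz 3.44 [0.4327 0.1396]
80 tx -0.30 tz 3.62 [0.4329 0.1378]
```

View pics/c11.png

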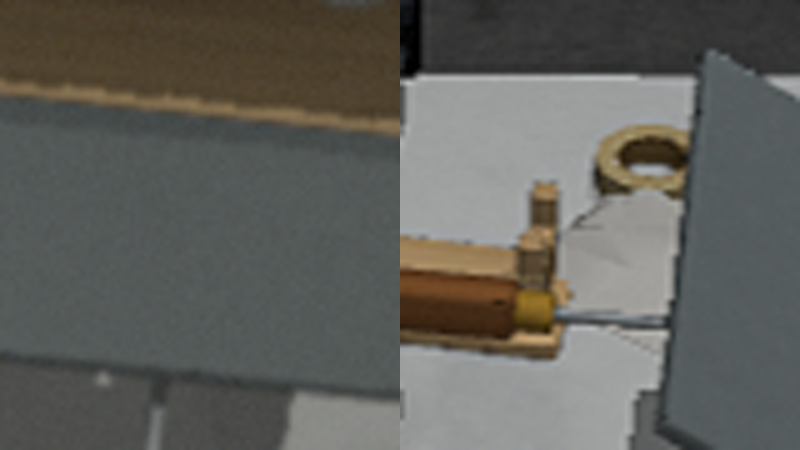

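The flap edge is at crop (160,377), against a model value of 378 at 60°, so it is carried exactly on the hook. Continuing.

Emit:
{"name": "send_rows", "arguments": {"deltas": [{"tx": -0.05, "ty": 0, "tz": 0.18, "rx": 0, "ry": 0, "rz": 0}, {"tx": -0.09, "ty": 0, "tz": 0.35, "rx": 0, "ry": 0, "rz": 0}, {"tx": -0.13, "ty": 0, "tz": 0.53, "rx": 0, "ry": 0, "rz": 0}, {"tx": -0.17, "ty": 0, "tz": 0.71, "rx": 0, "ry": 0, "rz": 0}, {"tx": -0.2, "ty": 0, "tz": 0.89, "rx": 0, "ry": 0, "rz": 0}]}}

```text
time: 14.18
position: [0.4433, 0.0366, 0.1653]
tool_rot: [0.998, -0.068, 0.0, -0.0]
ft_force: [0.3, 0.0, -1.7]
grip_width: 0.0177
```

Emit:
{"name": "send_rows", "arguments": {"deltas": [{"tx": -0.02, "ty": 0, "tz": 0.18, "rx": 0, "ry": 0, "rz": 0}, {"tx": -0.05, "ty": 0, "tz": 0.36, "rx": 0, "ry": 0, "rz": 0}, {"tx": -0.07, "ty": 0, "tz": 0.54, "rx": 0, "ry": 0, "rz": 0}, {"tx": -0.09, "ty": 0, "tz": 0.72, "rx": 0, "ry": 0, "rz": 0}, {"tx": -0.1, "ty": 0, "tz": 0.9, "rx": 0, "ry": 0, "rz": 0}]}}

```text
time: 14.6
position: [0.4422, 0.0367, 0.1562]
tool_rot: [0.998, -0.068, -0.0, -0.0]
ft_force: [0.9, -1.1, -1.2]
grip_width: 0.0179
```

Emit:
{"name": "send_rows", "arguments": {"deltas": [{"tx": -0.01, "ty": 0, "tz": 0.18, "rx": 0, "ry": 0, "rz": 0}, {"tx": -0.02, "ty": 0, "tz": 0.36, "rx": 0, "ry": 0, "rz": 0}, {"tx": -0.03, "ty": 0, "tz": 0.54, "rx": 0, "ry": 0, "rz": 0}, {"tx": -0.03, "ty": 0, "tz": 0.73, "rx": 0, "ry": 0, "rz": 0}, {"tx": -0.03, "ty": 0, "tz": 0.91, "rx": 0, "ry": 0, "rz": 0}]}}

```text
time: 15.02
position: [0.442, 0.0367, 0.1471]
tool_rot: [0.998, -0.068, 0.0, 0.0]
ft_force: [0.1, 0.3, -2.0]
grip_width: 0.0178
```

```bash
python3 look.py c12 300 160 290 180;  python3 -c "
from plan import *
a=dict(np.load('d_top.npz'));b=dict(np.load('d_side.npz'))
for al in (73,75,77):
  r=np.radians(al)
  for bb in (.0956,-.0245): # top edge outer corner
    X=lx*(AH-.13*np.sin(r))+ly*bb;X[2]=ZH+.13*np.cos(r);print(al,'  edge',5*(proj(a,X)-[300,160]),5*(proj(b,X)-[290,180])+[400,0])
plan(range(75,94),[2]*21,[2.5]*25)"
```

```text
t 15.02 p [0.442  0.0367 0.1471] f [ 0.1  0.3 -2. ] w 0.0178 d cm [ 5.84 -0.12 -7.29] r [-0. -0. -0.]
73   edge [[154.6895992  367.37233896]] [[644.7276869  285.75160466]]
73   edge [[468.75826827 401.56639388]] [[615.81800982 494.83162911]]
75   edge [[154.12795453 371.87291022]] [[641.05748461 294.20591527]]
75   edge [[466.74294477 405.91333948]] [[611.83084965 503.53919794]]
77   edge [[153.61219108 375.94979028]] [[637.79199636 302.72481628]]
77   edge [[464.76827288 409.83556541]] [[608.29646948 512.31403805]]
t 15.1167 cur a,b,z [0.4327 0.0961 0.147 ] f [-0.1 -0.6 -1.6] m [0.04 0.13 0.  ]
75 tx -0.03 tz 0.02 [0.4324 0.1468]
76 tx -0.03 tz 0.20 [0.4324 0.145 ]
77 tx -0.02 tz 0.38 [0.4325 0.1432]
78 tx -0.01 tz 0.56 [0.4326 0.1414]
79 tx 0.00 tz 0.74 [0.4327 0.1396]
80 tx 0.02 tz 0.92 [0.4329 0.1378]
81 tx 0.04 tz 1.10 [0.4331 0.136 ]
82 tx 0.06 tz 1.28 [0.4333 0.1342]
83 tx 0.08 tz 1.46 [0.4335 0.1324]
84 tx 0.11 tz 1.64 [0.4338 0.1306]
85 tx 0.15 tz 1.82 [0.4341 0.1288]
86 tx 0.18 tz 2.00 [0.4345 0.127 ]
87 tx 0.22 tz 2.17 [0.4349 0.1253]
88 tx 0.26 tz 2.35 [0.4353 0.1235]
89 tx 0.30 tz 2.53 [0.4357 0.1217]
90 tx 0.35 tz 2.70 [0.4362 0.12  ]
91 tx 0.40 tz 2.87 [0.4367 0.1183]
92 tx 0.45 tz 3.05 [0.4372 0.1165]
93 tx 0.51 tz 3.22 [0.4378 0.1148]
```

View pics/c12.png

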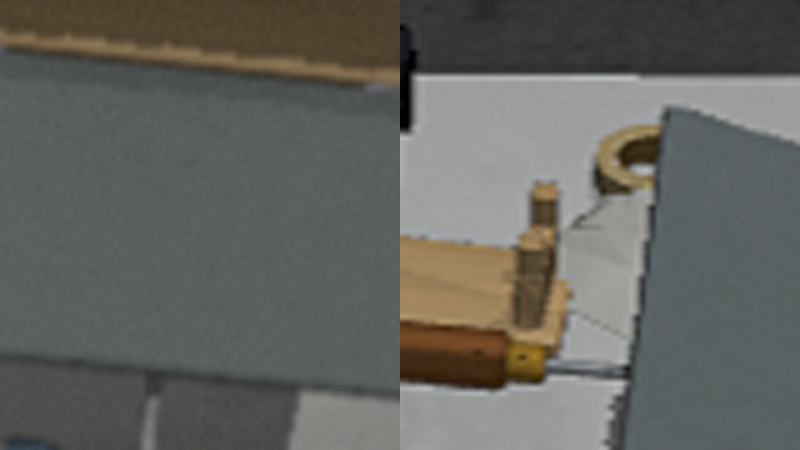

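Emit:
{"name": "send_rows", "arguments": {"deltas": [{"tx": 0, "ty": 0, "tz": 0.18, "rx": 0, "ry": 0, "rz": 0}, {"tx": 0, "ty": 0, "tz": 0.36, "rx": 0, "ry": 0, "rz": 0}, {"tx": 0.02, "ty": 0, "tz": 0.54, "rx": 0, "ry": 0, "rz": 0}, {"tx": 0.03, "ty": 0, "tz": 0.72, "rx": 0, "ry": 0, "rz": 0}, {"tx": 0.05, "ty": 0, "tz": 0.9, "rx": 0, "ry": 0, "rz": 0}]}}

```text
time: 15.53
position: [0.4424, 0.0367, 0.1381]
tool_rot: [0.998, -0.068, -0.0, -0.0]
ft_force: [-0.7, -0.1, -2.0]
grip_width: 0.0172
```

Emit:
{"name": "send_rows", "arguments": {"deltas": [{"tx": 0.02, "ty": 0, "tz": 0.18, "rx": 0, "ry": 0, "rz": 0}, {"tx": 0.04, "ty": 0, "tz": 0.36, "rx": 0, "ry": 0, "rz": 0}, {"tx": 0.06, "ty": 0, "tz": 0.54, "rx": 0, "ry": 0, "rz": 0}, {"tx": 0.09, "ty": 0, "tz": 0.72, "rx": 0, "ry": 0, "rz": 0}, {"tx": 0.12, "ty": 0, "tz": 0.9, "rx": 0, "ry": 0, "rz": 0}]}}

```text
time: 15.95
position: [0.4438, 0.0365, 0.1292]
tool_rot: [0.998, -0.068, 0.0, 0.0]
ft_force: [0.0, 0.1, -2.0]
grip_width: 0.0169
```

Emit:
{"name": "send_rows", "arguments": {"deltas": [{"tx": 0.02, "ty": 0, "tz": 0.1, "rx": 0, "ry": 0, "rz": 0}, {"tx": 0.04, "ty": 0, "tz": 0.19, "rx": 0, "ry": 0, "rz": 0}, {"tx": 0.06, "ty": 0, "tz": 0.28, "rx": 0, "ry": 0, "rz": 0}, {"tx": 0.08, "ty": 0, "tz": 0.36, "rx": 0, "ry": 0, "rz": 0}, {"tx": 0.1, "ty": 0, "tz": 0.45, "rx": 0, "ry": 0, "rz": 0}]}}

```text
time: 16.37
position: [0.4447, 0.0364, 0.1248]
tool_rot: [0.998, -0.068, 0.0, -0.0]
ft_force: [0.1, -0.2, -0.9]
grip_width: 0.0174
```

Emit:
{"name": "send_rows", "arguments": {"deltas": [{"tx": 0.02, "ty": 0, "tz": 0.08, "rx": 0, "ry": 0, "rz": 0}, {"tx": 0.04, "ty": 0, "tz": 0.16, "rx": 0, "ry": 0, "rz": 0}, {"tx": 0.06, "ty": 0, "tz": 0.24, "rx": 0, "ry": 0, "rz": 0}, {"tx": 0.08, "ty": 0, "tz": 0.32, "rx": 0, "ry": 0, "rz": 0}, {"tx": 0.1, "ty": 0, "tz": 0.4, "rx": 0, "ry": 0, "rz": 0}]}}

```text
time: 16.78
position: [0.4457, 0.0362, 0.1208]
tool_rot: [0.998, -0.068, 0.0, 0.0]
ft_force: [0.5, 0.6, -1.4]
grip_width: 0.0173
```

```bash
python3 look.py c13 300 160 290 190;  python3 -c "
from plan import *
a=dict(np.load('d_top.npz'));b=dict(np.load('d_side.npz'))
for al in (86,88,90):
  r=np.radians(al)
  for bb in (.0956,.2166): # top edge outer corner
    X=lx*(AH-.13*np.sin(r))+ly*bb;X[2]=ZH+.13*np.cos(r);print(al,'  edge',5*(proj(a,X)-[300,160]),5*(proj(b,X)-[290,190])+[400,0])
plan(range(89,94),[2]*21,[2.5]*25)"
```

```text
t 16.78 p [0.4457 0.0362 0.1208] f [ 0.5  0.6 -1.4] w 0.0173 d cm [ 5.47 -0.12 -9.92] r [ 0. -0.  0.]
86   edge [[151.85953236 389.07559939]] [[628.10414491 291.56219222]]
86   edge [[-153.6135386   355.93598519]] [[652.93933457 117.87925433]]
88   edge [[151.59562129 390.84467895]] [[627.05785169 300.24000145]]
88   edge [[-152.42746191  357.85452672]] [[651.920662   126.23737957]]
90   edge [[151.37683721 392.20320613]] [[626.40978278 308.91228625]]
90   edge [[-151.20393098  359.36351455]] [[651.2641507  134.59040808]]
t 16.8833 cur a,b,z [0.4366 0.0961 0.1207] f [ 0.1 -0.3 -2.2] m [0.   0.09 0.08]
89 tx -0.09 tz -0.10 [0.4357 0.1217]
90 tx -0.04 tz 0.07 [0.4362 0.12  ]
91 tx 0.01 tz 0.25 [0.4367 0.1183]
92 tx 0.06 tz 0.42 [0.4372 0.1165]
93 tx 0.12 tz 0.59 [0.4378 0.1148]
```

View pics/c13.png

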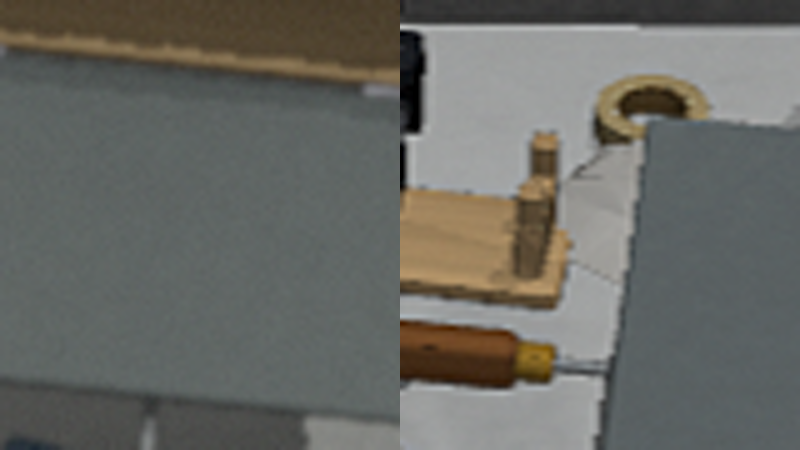

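Emit:
{"name": "send_rows", "arguments": {"deltas": [{"tx": 0.02, "ty": 0, "tz": 0.08, "rx": 0, "ry": 0, "rz": 0}, {"tx": 0.04, "ty": 0, "tz": 0.16, "rx": 0, "ry": 0, "rz": 0}, {"tx": 0.06, "ty": 0, "tz": 0.24, "rx": 0, "ry": 0, "rz": 0}, {"tx": 0.08, "ty": 0, "tz": 0.32, "rx": 0, "ry": 0, "rz": 0}, {"tx": 0.1, "ty": 0, "tz": 0.4, "rx": 0, "ry": 0, "rz": 0}]}}

```text
time: 17.3
position: [0.4467, 0.0361, 0.1168]
tool_rot: [0.998, -0.068, 0.0, 0.0]
ft_force: [-0.4, -0.3, -0.9]
grip_width: 0.0174
```

Emit:
{"name": "send_rows", "arguments": {"deltas": [{"tx": 0, "ty": 0, "tz": 0.1, "rx": 0, "ry": 0, "rz": 0}, {"tx": 0, "ty": 0, "tz": 0.2, "rx": 0, "ry": 0, "rz": 0}, {"tx": 0, "ty": 0, "tz": 0.3, "rx": 0, "ry": 0, "rz": 0}, {"tx": 0, "ty": 0, "tz": 0.4, "rx": 0, "ry": 0, "rz": 0}, {"tx": 0, "ty": 0, "tz": 0.5, "rx": 0, "ry": 0, "rz": 0}]}}

```text
time: 17.72
position: [0.4466, 0.0361, 0.1117]
tool_rot: [0.998, -0.068, 0.0, -0.0]
ft_force: [0.3, -0.2, -1.1]
grip_width: 0.0173
```

```bash
python3 look.py c14 300 160 290 190
```

```text
t 17.72 p [0.4466 0.0361 0.1117] f [ 0.3 -0.2 -1.1] w 0.0173 d cm [  5.37  -0.12 -10.83] r [-0. -0. -0.]
```

View pics/c14.png

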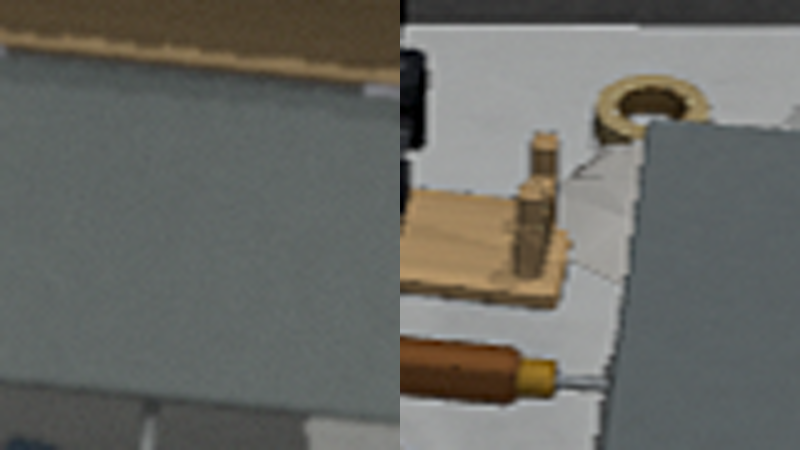

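The flap hasn't moved while the hook dropped 9 mm, so it is at its stop. Now unhooking downward and then backing out.

Emit:
{"name": "send_rows", "arguments": {"deltas": [{"tx": 0, "ty": 0, "tz": 0.7, "rx": 0, "ry": 0, "rz": 0}, {"tx": 0, "ty": 0, "tz": 1.4, "rx": 0, "ry": 0, "rz": 0}, {"tx": 0, "ty": 0, "tz": 2.1, "rx": 0, "ry": 0, "rz": 0}, {"tx": 0, "ty": 0, "tz": 2.8, "rx": 0, "ry": 0, "rz": 0}, {"tx": 0, "ty": 0, "tz": 3.0, "rx": 0, "ry": 0, "rz": 0}]}}

```text
time: 18.23
position: [0.4457, 0.0362, 0.0804]
tool_rot: [0.998, -0.068, -0.001, -0.0]
ft_force: [-0.5, 0.1, -1.8]
grip_width: 0.0174
```

Emit:
{"name": "send_rows", "arguments": {"deltas": [{"tx": 0, "ty": 0, "tz": 0, "rx": 0, "ry": 0, "rz": 0}, {"tx": -1, "ty": 0, "tz": 0, "rx": 0, "ry": 0, "rz": 0}, {"tx": -2.2, "ty": 0, "tz": 0, "rx": 0, "ry": 0, "rz": 0}, {"tx": -3.4, "ty": 0, "tz": 0, "rx": 0, "ry": 0, "rz": 0}, {"tx": -4.5, "ty": 0, "tz": 0, "rx": 0, "ry": 0, "rz": 0}]}}

```text
time: 18.65
position: [0.4005, 0.0425, 0.082]
tool_rot: [0.998, -0.068, -0.0, -0.0]
ft_force: [-0.0, 0.4, -1.7]
grip_width: 0.0172
```

```bash
python3 -c "
from h import *
np.set_printoptions(precision=4,suppress=True)
go((.39,.043,.082),-7.8)
a=snap('top','t15.png');b=snap('side','s15.png')
np.savez('e_top.npz',**{k:np.array(v) for k,v in a.items()})
for px in [(310,185),(350,185),(330,215),(290,190),(380,200)]: print(depth_pt(a,px))
"
```

```text
t 18.65 p [0.4005 0.0425 0.082 ] f [-0.   0.4 -1.7] w 0.0172 d cm [-1.04  0.09  0.01] r [-0.     0.001  0.   ]
[0.6841 0.055  0.1807]
[ 0.682  -0.0242  0.1803]
[0.623  0.0171 0.1806]
[0.6753 0.0949 0.18  ]
[ 0.6505 -0.0826  0.1794]
```

View pics/t15.png

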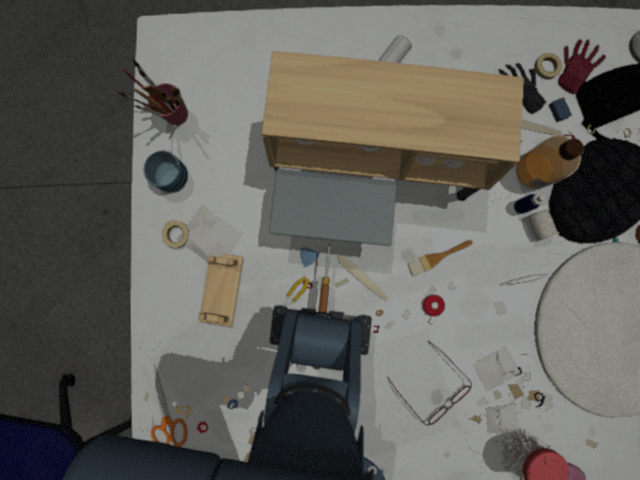

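View pics/s15.png

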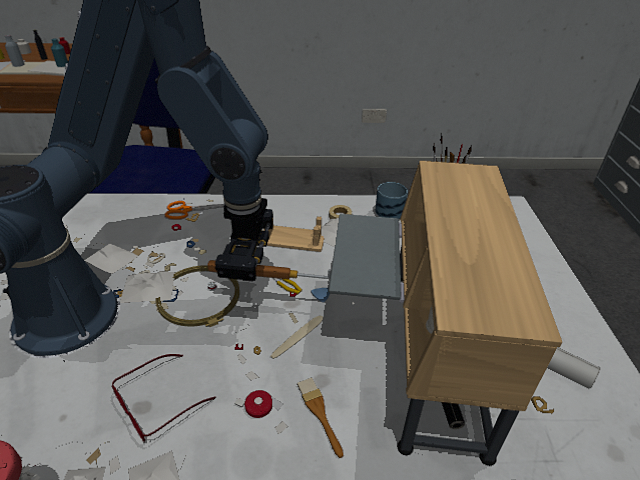

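The flap is level, with its upper face at z = 0.180 at five points, and the hook is clear at top (328,246). I'll bring the pole back over the rest.

Emit:
{"name": "send_rows", "arguments": {"deltas": [{"tx": -0.7, "ty": -3.5, "tz": 0, "rx": 0, "ry": 0, "rz": 0}, {"tx": -1, "ty": -7.5, "tz": -0.2, "rx": 0, "ry": 0, "rz": 0}, {"tx": -1.1, "ty": -11.5, "tz": -0.8, "rx": 0, "ry": 0, "rz": 0.01}, {"tx": -1.1, "ty": -15.4, "tz": -1.4, "rx": 0, "ry": 0, "rz": 0.02}, {"tx": -1.1, "ty": -19.3, "tz": -2, "rx": 0, "ry": 0, "rz": 0.042}]}}

```text
time: 19.17
position: [0.4178, 0.237, 0.1025]
tool_rot: [0.996, -0.089, 0.001, -0.0]
ft_force: [0.1, -0.5, -0.4]
grip_width: 0.0177
```

```bash
python3 -c "
from h import *
go((.4855,.2722,.1),-10.2)
"
```

```text
t 19.17 p [0.4178 0.237  0.1025] f [ 0.1 -0.5 -0.4] w 0.0177 d cm [ 6.03 -4.67  0.25] r [-0.    -0.001 -0.001]
```

Emit:
{"name": "send_rows", "arguments": {"deltas": [{"tx": 0.5, "ty": -2.5, "tz": 0.1, "rx": 0, "ry": 0, "rz": 0}, {"tx": 2, "ty": -4.5, "tz": 0.2, "rx": 0, "ry": 0, "rz": 0}, {"tx": 4, "ty": -4.7, "tz": 0.2, "rx": 0, "ry": 0, "rz": 0}, {"tx": 6, "ty": -4.7, "tz": 0.2, "rx": 0, "ry": 0, "rz": 0}, {"tx": 6, "ty": -4.7, "tz": 0.2, "rx": 0, "ry": 0, "rz": 0}]}}

```text
time: 19.58
position: [0.4904, 0.2715, 0.1006]
tool_rot: [0.996, -0.089, 0.004, -0.001]
ft_force: [1.0, 0.5, -1.3]
grip_width: 0.0176
```

Emit:
{"name": "send_rows", "arguments": {"deltas": [{"tx": 0, "ty": 0, "tz": 0, "rx": 0, "ry": 0, "rz": 0}, {"tx": 0, "ty": 0, "tz": 0, "rx": 0, "ry": 0, "rz": 0}]}}

```text
time: 19.75
position: [0.4835, 0.2702, 0.0996]
tool_rot: [0.996, -0.089, -0.001, 0.0]
ft_force: [-0.5, 0.2, -1.2]
grip_width: 0.0172
```

```bash
python3 -c "
from h import *
np.set_printoptions(precision=4,suppress=True)
go((.4855,.2722,.0398),-10.2)
a=snap('top','t16.png');b=snap('side','s16.png')
A=cv2.resize(a['color'][190:320,170:270],(400,520),interpolation=cv2.INTER_CUBIC)
B=cv2.resize(b['color'][160:260,260:360],(400,400),interpolation=cv2.INTER_CUBIC)
B=np.vstack([B,np.zeros((120,400,3),np.uint8)])
cv2.imwrite('pics/c16.png',np.hstack([A,B])[:,:,::-1])
T=np.array(robot.get_obs()['position']); y=np.radians(-10.2);u=np.array([np.cos(y),np.sin(y),0])
G=T+[0,0,.0172]-.001*u
for n,s,h in [('tip',.1715,.023),('bend',.1715,0),('fer',.104,0),('hend',.09,.012)]:
  X=G+s*u+[0,0,h]; print(n,X,4*(proj(a,X)-[170,190]),4*(proj(b,X)-[260,160])+[400,0])
"
```

```text
t 19.75 p [0.4835 0.2702 0.0996] f [-0.5  0.2 -1.2] w 0.0172 d cm [ 0.18 -0.24  5.98] r [ 0.001  0.002 -0.001]
tip [0.6509 0.24   0.1399] [[206.6043  70.5259]] [[803.627 169.581]]
bend [0.6509 0.24   0.1169] [[215.6374  77.6675]] [[800.8727 200.7886]]
fer [0.5845 0.252  0.1169] [[194.0756 202.9903]] [[691.7631 189.1596]]
hend [0.5707 0.2545 0.1289] [[184.6018 227.2611]] [[669.8974 170.6271]]
```

View pics/c16.png

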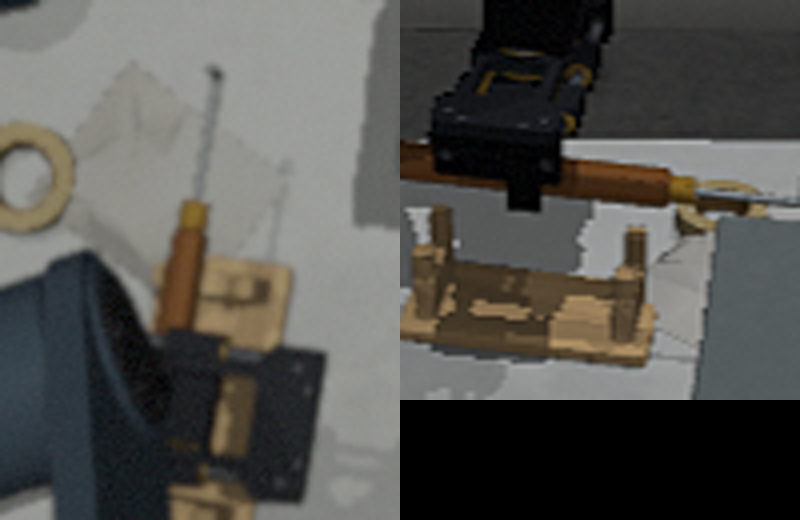

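Emit:
{"name": "send_rows", "arguments": {"deltas": [{"tx": 0.15, "ty": -0.2, "tz": 1, "rx": 0, "ry": 0, "rz": 0}, {"tx": 0.15, "ty": -0.2, "tz": 2, "rx": 0, "ry": 0, "rz": 0}, {"tx": 0.15, "ty": -0.2, "tz": 3, "rx": 0, "ry": 0, "rz": 0}, {"tx": 0.15, "ty": -0.2, "tz": 3.5, "rx": 0, "ry": 0, "rz": 0}, {"tx": 0.15, "ty": -0.2, "tz": 3.5, "rx": 0, "ry": 0, "rz": 0}]}}

```text
time: 20.27
position: [0.485, 0.2717, 0.0627]
tool_rot: [0.996, -0.089, -0.002, 0.001]
ft_force: [0.3, 0.6, -1.1]
grip_width: 0.0175
```

Emit:
{"name": "send_rows", "arguments": {"deltas": [{"tx": 0, "ty": 0, "tz": 0, "rx": 0, "ry": 0, "rz": 0}, {"tx": 0, "ty": 0, "tz": 0, "rx": 0, "ry": 0, "rz": 0}]}}

```text
time: 20.43
position: [0.4867, 0.2723, 0.0647]
tool_rot: [0.996, -0.089, 0.0, -0.0]
ft_force: [0.3, 0.1, -0.8]
grip_width: 0.0176
```

```bash
python3 -c "
from h import *
np.set_printoptions(precision=4,suppress=True)
go((.4855,.2722,.0398),-10.2)
a=snap('top','t17.png');b=snap('side','s17.png')
A=cv2.resize(a['color'][190:320,170:270],(400,520),interpolation=cv2.INTER_CUBIC)
B=cv2.resize(b['color'][170:260,250:370],(400,300),interpolation=cv2.INTER_CUBIC)
B=np.vstack([B,np.zeros((220,400,3),np.uint8)])
cv2.imwrite('pics/c17.png',np.hstack([A,B])[:,:,::-1])
"
```

```text
t 20.43 p [0.4867 0.2723 0.0647] f [ 0.3  0.1 -0.8] w 0.0176 d cm [-0.11  0.03  2.49] r [-0. -0. -0.]
```

View pics/c17.png

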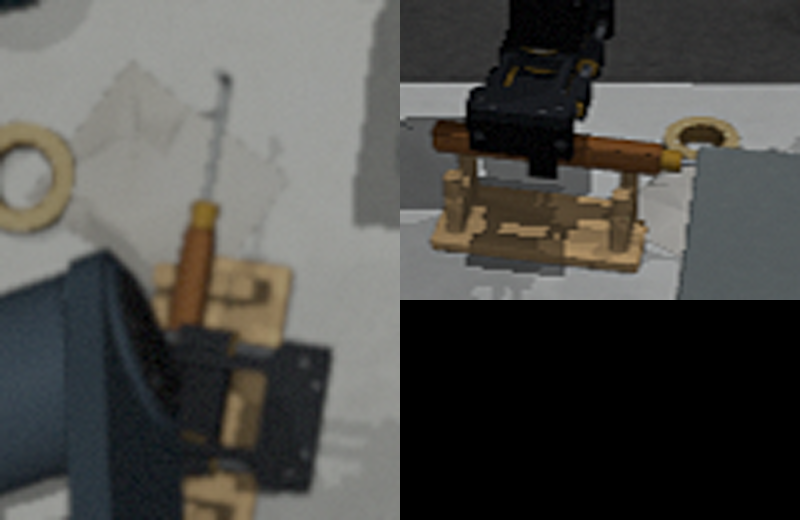

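It lines up with the notches, so I'm lowering the rest of the way.

Emit:
{"name": "send_rows", "arguments": {"deltas": [{"tx": -0.1, "ty": 0, "tz": 0.6, "rx": 0, "ry": 0, "rz": 0}, {"tx": -0.1, "ty": 0, "tz": 1.2, "rx": 0, "ry": 0, "rz": 0}, {"tx": -0.1, "ty": 0, "tz": 1.7, "rx": 0, "ry": 0, "rz": 0}, {"tx": -0.1, "ty": 0, "tz": 2.1, "rx": 0, "ry": 0, "rz": 0}, {"tx": -0.1, "ty": 0, "tz": 2.1, "rx": 0, "ry": 0, "rz": 0}]}}

```text
time: 20.95
position: [0.4848, 0.2721, 0.0426]
tool_rot: [0.996, -0.089, -0.001, 0.0]
ft_force: [0.1, -0.1, -1.5]
grip_width: 0.0177
```

Emit:
{"name": "send_rows", "arguments": {"deltas": [{"tx": 0, "ty": 0, "tz": 0.1, "rx": 0, "ry": 0, "rz": 0}, {"tx": 0, "ty": 0, "tz": 0.2, "rx": 0, "ry": 0, "rz": 0}, {"tx": 0, "ty": 0, "tz": 0.3, "rx": 0, "ry": 0, "rz": 0}, {"tx": 0, "ty": 0, "tz": 0.3, "rx": 0, "ry": 0, "rz": 0}]}}

```text
time: 21.28
position: [0.4856, 0.2724, 0.0408]
tool_rot: [0.996, -0.089, -0.0, -0.0]
ft_force: [-0.6, 0.7, -1.1]
grip_width: 0.0172
```

```bash
python3 -c "
from h import *
np.set_printoptions(precision=4,suppress=True)
go((.4855,.2722,.0398),-10.2)
print(robot.get_obs()['moment'])
a=snap('top','t18.png');b=snap('side','s18.png')
A=cv2.resize(a['color'][190:320,170:270],(400,520),interpolation=cv2.INTER_CUBIC)
B=cv2.resize(b['color'][170:260,250:370],(400,300),interpolation=cv2.INTER_CUBIC)
B=np.vstack([B,np.zeros((220,400,3),np.uint8)])
cv2.imwrite('pics/c18.png',np.hstack([A,B])[:,:,::-1])
"
```

```text
t 21.28 p [0.4856 0.2724 0.0408] f [-0.6  0.7 -1.1] w 0.0172 d cm [-0.    0.02  0.1 ] r [-0.  0. -0.]
[ 0.0348  0.0357 -0.032 ]
```

View pics/c18.png

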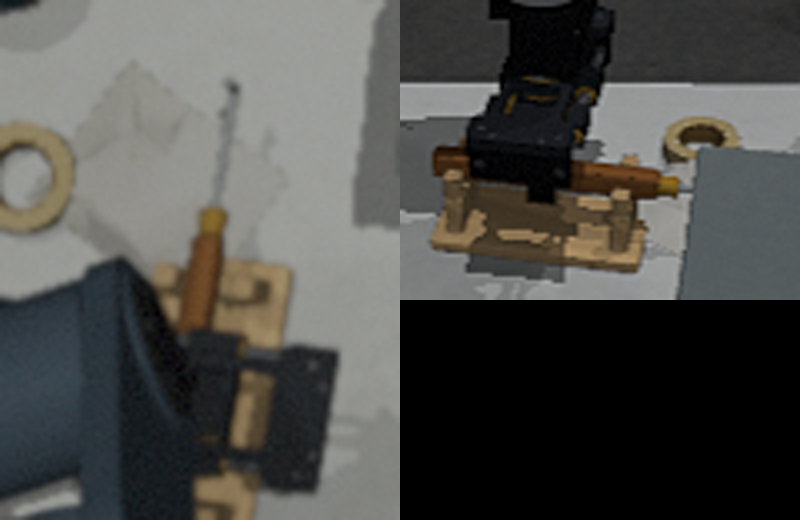

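Emit:
{"name": "send_rows", "arguments": {"deltas": [{"tx": 0, "ty": 0, "tz": 0.05, "rx": 0, "ry": 0, "rz": 0}, {"tx": 0, "ty": 0, "tz": 0.1, "rx": 0, "ry": 0, "rz": 0}, {"tx": 0, "ty": 0, "tz": 0.1, "rx": 0, "ry": 0, "rz": 0}]}}

```text
time: 21.63
position: [0.4856, 0.2724, 0.0399]
tool_rot: [0.996, -0.089, 0.0, -0.0]
ft_force: [0.2, -0.1, -1.5]
grip_width: 0.0171
```

Emit:
{"name": "send_rows", "arguments": {"deltas": [{"tx": 0, "ty": 0, "tz": 0.05, "rx": 0, "ry": 0, "rz": 0}, {"tx": 0, "ty": 0, "tz": 0.1, "rx": 0, "ry": 0, "rz": 0}, {"tx": 0, "ty": 0, "tz": 0.1, "rx": 0, "ry": 0, "rz": 0}]}}

```text
time: 21.88
position: [0.4856, 0.2725, 0.0398]
tool_rot: [0.996, -0.089, 0.0, -0.0]
ft_force: [-1.6, -0.5, 6.1]
grip_width: 0.0177
```

Contact with the rest is confirmed (+6 N) at the original height, so I'm releasing.

Emit:
{"name": "send_rows", "arguments": {"deltas": [{"tx": 0, "ty": 0, "tz": -0.05, "rx": 0, "ry": 0, "rz": 0}, {"tx": 0, "ty": 0, "tz": -0.05, "rx": 0, "ry": 0, "rz": 0}], "squeeze": 5}}

```text
time: 22.05
position: [0.4857, 0.2725, 0.0398]
tool_rot: [0.996, -0.089, 0.0, -0.0]
ft_force: [-1.5, 0.2, 4.4]
grip_width: 0.0178
```

Emit:
{"name": "send_rows", "arguments": {"deltas": [{"tx": 0, "ty": 0, "tz": 0, "rx": 0, "ry": 0, "rz": 0}, {"tx": 0, "ty": 0, "tz": 0, "rx": 0, "ry": 0, "rz": 0}, {"tx": 0, "ty": 0, "tz": 0, "rx": 0, "ry": 0, "rz": 0}, {"tx": 0, "ty": 0, "tz": 0, "rx": 0, "ry": 0, "rz": 0}, {"tx": 0, "ty": 0, "tz": 0, "rx": 0, "ry": 0, "rz": 0}], "claw": 5}}

```text
time: 22.47
position: [0.4855, 0.2724, 0.0392]
tool_rot: [0.996, -0.089, -0.0, 0.0]
ft_force: [0.5, 0.9, -0.8]
grip_width: 0.0437
```

```bash
python3 -c "
from h import *
np.set_printoptions(precision=4,suppress=True)
go((.4855,.2722,.0398),-10.2)
a=snap('top','t19.png');b=snap('side','s19.png')
A=cv2.resize(a['color'][190:320,170:270],(400,520),interpolation=cv2.INTER_CUBIC)
B=cv2.resize(b['color'][170:260,250:370],(400,300),interpolation=cv2.INTER_CUBIC)
B=np.vstack([B,np.zeros((220,400,3),np.uint8)])
cv2.imwrite('pics/c19.png',np.hstack([A,B])[:,:,::-1])
"
```

```text
t 22.47 p [0.4855 0.2724 0.0392] f [ 0.5  0.9 -0.8] w 0.0437 d cm [-0.    0.02 -0.06] r [ 0.  0. -0.]
```

View pics/c19.png

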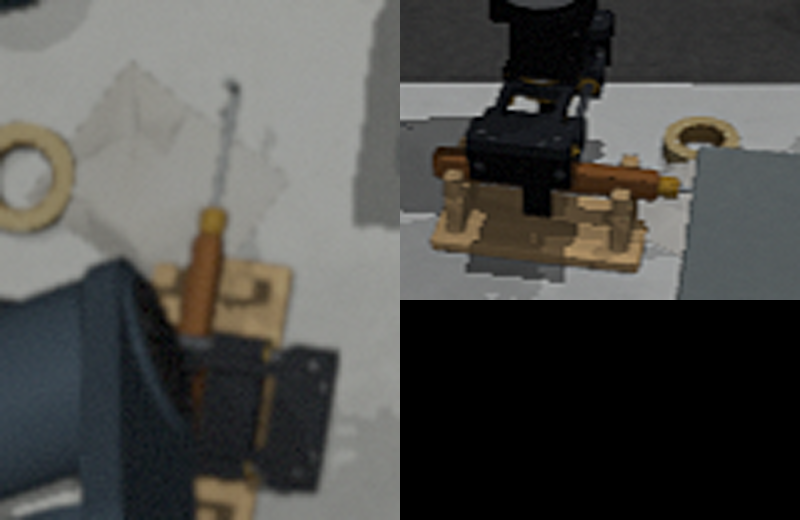

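Released, and the pole is seated. I'll retreat straight up.

Emit:
{"name": "send_rows", "arguments": {"deltas": [{"tx": 0, "ty": 0, "tz": 0, "rx": 0, "ry": 0, "rz": 0}, {"tx": 0, "ty": 0, "tz": -1.5, "rx": 0, "ry": 0, "rz": 0}, {"tx": 0, "ty": 0, "tz": -4, "rx": 0, "ry": 0, "rz": 0}, {"tx": 0, "ty": 0, "tz": -7, "rx": 0, "ry": 0, "rz": 0}, {"tx": 0, "ty": 0, "tz": -10, "rx": 0, "ry": 0, "rz": 0}]}}

```text
time: 22.98
position: [0.4849, 0.2722, 0.1398]
tool_rot: [0.996, -0.089, -0.001, 0.0]
ft_force: [0.1, -0.2, 0.1]
grip_width: 0.0499
```

Emit:
{"name": "send_rows", "arguments": {"deltas": [{"tx": -1, "ty": 3, "tz": -3, "rx": 0, "ry": 0, "rz": 0}, {"tx": -1, "ty": 6, "tz": -6, "rx": 0, "ry": 0, "rz": 0}, {"tx": -2, "ty": 10, "tz": -8, "rx": 0, "ry": 0, "rz": 0}, {"tx": -3, "ty": 14, "tz": -10, "rx": 0, "ry": 0, "rz": 0}, {"tx": -4, "ty": 18, "tz": -10, "rx": 0, "ry": 0, "rz": 0}]}}

```text
time: 23.4
position: [0.4195, 0.1101, 0.2413]
tool_rot: [0.996, -0.088, 0.004, -0.0]
ft_force: [1.2, -1.2, 0.5]
grip_width: 0.0502
```

Emit:
{"name": "send_rows", "arguments": {"deltas": [{"tx": 0, "ty": 4, "tz": 0, "rx": 0, "ry": 0, "rz": 0}, {"tx": 0, "ty": 8, "tz": 0, "rx": 0, "ry": 0, "rz": 0}, {"tx": 0, "ty": 12, "tz": 0, "rx": 0, "ry": 0, "rz": 0}, {"tx": 0, "ty": 12, "tz": 0, "rx": 0, "ry": 0, "rz": 0}, {"tx": 0, "ty": 12, "tz": 0, "rx": 0, "ry": 0, "rz": 0}]}}

```text
time: 23.82
position: [0.3967, -0.0092, 0.2386]
tool_rot: [0.996, -0.092, 0.0, -0.0]
ft_force: [-0.2, 0.1, 0.3]
grip_width: 0.0499
```

```bash
python3 -c "
from h import *
np.set_printoptions(precision=4,suppress=True)
go((.4855,.2722,.0398),-10.2)
a=snap('top','t20.png');b=snap('side','s20.png')
a0=dict(np.load('d_top.npz'))
f=lambda d:cv2.resize(d['color'][195:335,180:280],(400,560),interpolation=cv2.INTER_CUBIC)
cv2.imwrite('pics/c20.png',np.hstack([f(a0),f(a)])[:,:,::-1])
for px in [(310,185),(350,185),(330,215),(290,190),(380,200)]: print(depth_pt(a,px))
m=robot.outline_of('pole_grip','top'); 
if m: 
  P=cloud(a,m[0]['pixels']);print(m[0]['p'],np.percentile(P,[2,50,98],axis=0))
  Q=P[P[:,0]<.57]; 
  for lo in (.41,.45,.49,.53): k=(Q[:,0]>lo)&(Q[:,0]<lo+.04);print(lo,np.percentile(Q[k,2],80),Q[k,1].mean())
"
```

```text
t 23.82 p [ 0.3967 -0.0092  0.2386] f [-0.2  0.1  0.3] w 0.0499 d cm [  3.56 -29.29  19.89] r [-0.    -0.    -0.006]
[0.6844 0.055  0.1794]
[ 0.6816 -0.0241  0.1819]
[0.623  0.0171 0.1805]
[0.6747 0.0947 0.1828]
[ 0.6502 -0.0824  0.1809]
```

View pics/c20.png

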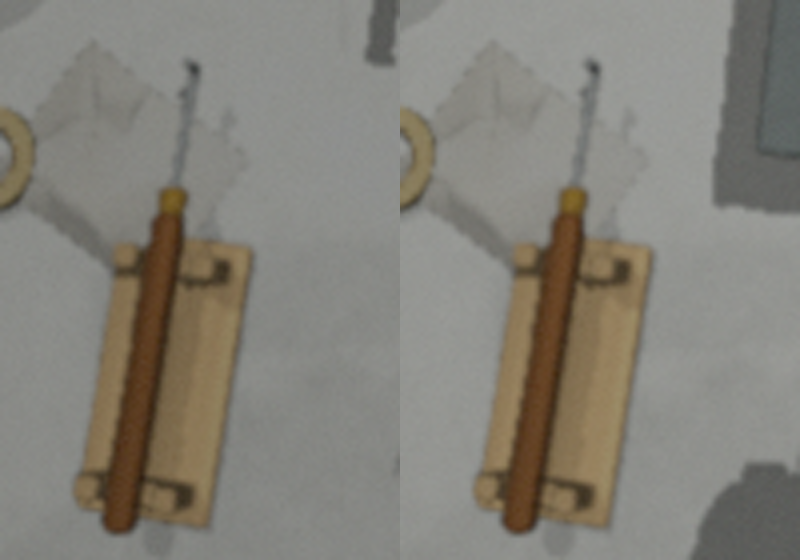

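View pics/s20.png

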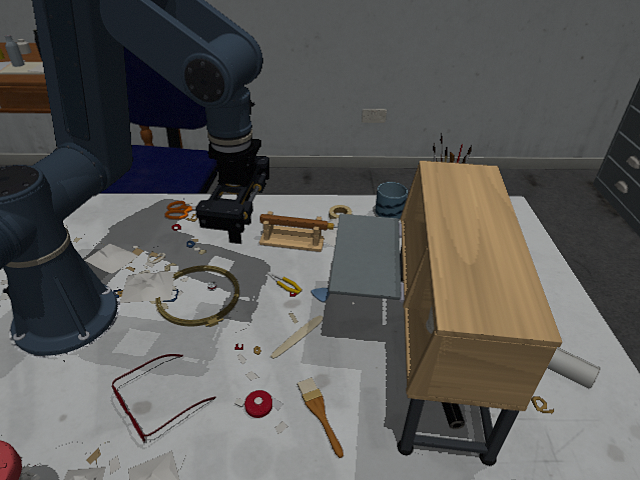

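The pole lies in its rest exactly as at the start, with the hook up at crop (592,68), matching (192,68) before. The flap is level and the bystanders are where they were.

```bash
python3 -c "
from rig import robot
print(robot.hand_in())"
```

```text
the job is handed in; nothing more can be done
None
```

The locker flap is open and level at its stop, and the pole is back in its rest with the hook upward. I handed the job in at about 24 s. The hand-in reports no verdict.

**How it went:** I gripped the pole at its handle and put the prong up behind the bar of the eye. The hook then carried the flap down along its arc, slowing to about 0.5° per row at the end. I unhooked it downward and laid the pole back.

**Last checks:**
- **Flap:** its top face read z = 0.179–0.183 m at five points, so it is level. It did not move while the hook went on down about 9 mm, which shows it was resting on the stop. During the swing it matched the expected angle to within about 1° wherever I checked.
- **Pole:** in the top view it lies where it did in the starting picture, hook up. Contact with the rest showed as about +6 N before I released it.
- **Bystanders:** in the pictures they look unmoved, judged by eye only. The flap now hides part of the chalk from the side camera.
- **Forces:** the highest reading was about 6 N. At about 14° past upright the bar pressed on the shank with about 2 N, so I lowered the hook 1 mm to ease it.

**Checks that failed or disagreed:**
- The pole's hook end hung about 4 mm lower in the grip than nominal. I corrected the path for that.
- The pole-finding network returned nothing in the final top view, so I judged the pole's position by comparing pictures.

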